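Slide a cover plate out of its storage tray and cover the beaker

ROBOT

A 7-joint arm with a two-finger parallel gripper is mounted at the origin on a cart in front of the work surface, level with it; the furniture and walls round the work are solid. World frame = base frame: x ahead of the robot, y to its left, z up, the work surface at z = 0. Lengths are in mm, angles in rad, forces in N, time in s.
With the tool pointing down it reaches from about 400 to 875 mm from the base axis. Payload 6.5 kg.
Tool frame: the origin (TCP) lies on the centre line of the jaws, within the pads' length; the fingertips stand 11 mm ahead of it and the grasp point (between the pads) lies 8 mm behind it; z points along the fingers, x is the direction in which the jaws open and shut, and the axes are right-handed (so a half turn about z gives the same grasp; the last joint's range is limited). The gripper opens to 85 mm and grips with 20 to 120 N. Pads are 22 mm wide; open, the fingers measure 114 mm over their backs; the gripper's body (76 mm by 85 mm) begins 54 mm behind the grasp point. The pads swing forward as they close: fully open they stand 13 mm farther back than shut.
Start: joints at [-1.253, 0.536, -0.004, 1.538, 0.003, 1.067, -0.071], TCP at [243.386, 602.705, 214.69] pointing down, gripper open.
Joint ranges: [-2.7, 2.7], [-0.37, 2.16], [-1.27, 1.26], [0.24, 2.4], [-1.31, 4.45], [0.19, 1.91], [-2.76, 2.76]. Speed limits (rad/s): [2.39, 2.39, 3.14, 3.14, 3.14, 3.14, 3.14].

INTERFACE

Orientations are given as a 3x3 rotation matrix whose columns are the frame's x, y, z axes.
In Python, from station import state, cams, env gives the robot as it stands.
- The arm moves only by the tool arm_command, never from a script. Its argument "moves" is a list of rows, each an object with "xyz": the shift along the tool's x, y, z in units of 40 mm (1.0 is 40 mm), a list of three; "twist": the turn about the tool's z in units of 6 degrees (1.0 is 6 degrees); "gripper": the opening, from -1 (shut) to 1 (fully open). In form: [{"xyz": [tx, ty, tz], "twist": twist, "gripper": gripper}, ...]. A call has 1 to 8 rows; each row shifts and turns the commanded pose from where the row before left it, along the tool's axes as they then stand; what a row does not reach is not made up. A row lasts 1/10 s, in which the tool goes at most 50 mm and 8.59 degrees, less where a joint would pass 70% of its speed; a pose out of reach is approached as far as the arm can. A call is refused whole if a number of a shift passes 1 or a number of a turn 1, either way. A call with a gripper value outside its range is refused whole. The fingers move at their own pace and stop on an object; "squeeze" is the grip in N (left out, the last holds). Time passes only in rows, so rows that do not move let the fingers close. It gives the time, the measured TCP pose, the force and the opening at its end, in the units of the state.
- state(): the state, without advancing time (a new reading comes with each control period).
- cams.read_camera(name): name is "side" or "top" or "wrist"; returns the picture (400x640x3 uint8, blue, green, red); there is no depth.
- cams.camera_model(name): a dict with "intrinsics" (3x3 intrinsics, pixels), "D" ([k1, k2, p1, p2, k3] as OpenCV has them; the pictures are not rectified), "extrinsics" (4x4, takes a point from camera to world coordinates); the wrist camera has in their place "hand_eye" (4x4, takes a point from camera to tool coordinates, whose origin is the TCP and whose axes are the tool frame's). Camera axes: x right, y down, z forward; pixel columns grow to the right and rows downward; lengths in mm; the calibration is good to about 2 mm. A picture is of the moment at which its call begins: read the wrist's pose just before it. camera_model takes no time and is no camera call.
- env.hand_in(): hands the job in, once; it reports no verdict.
The state is a dict: "clock": time; "joint_pos": joint angles; "joint_velocities": joint speeds; "tau": joint torques, N m; "tool_pos": TCP position; "tcp_rot": TCP orientation; "ft_force": force on the tool from outside, world axes, zero at the start; "torque": the same for the moment, N m; "opening": finger opening in mm.
Only numpy, scipy, OpenCV 4.12 (cv2) and the standard library are available. Lean on these libraries where they do the work, as an engineer would, in place of code of your own. Each camera call takes 0.05 s, during which the arm holds its last target.

TASK

Cover the empty beaker with the flat dark steel plate. The plate lies sunk in its tray where fingers cannot get round it: touch down on it at a crawl, press with a light steady force (about 10 N) and slide it out over the open end of the tray until it overhangs enough to be taken by its two long sides, without letting it fall. Then lift it out and lay it gently, flat and centred, on the beaker's rim so that the mouth is covered, let go, and leave the beaker standing where it is and the things nearby undisturbed.

Things in the scene. Friction and masses are not known exactly. Their poses are not given: they have to be found in the camera images.
- tray: fixed bare-aluminium storage tray, a block 130 (its x) x 92 (its y) x 56 mm high, origin at the centre of its underside on the bench. Its top has a smooth channel 65 mm wide and 6 mm deep (floor 50 mm above the bench, on stiff rubber mounts that give under 2 mm) along its x axis, open at the -x end and closed by a 10 mm wall at the +x end; the -x end points toward the robot
- tray_lip (a point): middle of the channel floor's edge at the tray's open end (tray x = -65 mm, 50 mm above the bench), over which the plate is slid; axes as the tray's, so -x points outward. Below and beyond it is 50 mm of free air over the bench
- plate_center (a point): centre, half-way through the thickness, of the loose dark steel plate, 110 (its x) x 62 (its y) x 5 mm, 0.14 to 0.28 kg, z up. It starts wholly in the channel, long axis along it, its top 1 mm below the tray's rim, nearly touching the closed end. Under less than about 4 to 8 N of pressing fingertips slip on it; over 18 N on the tray, knocks of landing included, spoils it
- plate_front (a point): middle of the plate's short end nearest the tray's open end (plate x = -55 mm), half-way through the thickness. An overhang of 30 to 42 mm past the lip suits the grasp; the plate tips off when over half of its length overhangs
- beaker: loose empty glass beaker, 59 mm across the rim with its small spout, 71 mm high, about 90 g, origin at the centre of its underside
- beaker_mouth (a point): centre of the beaker's mouth at rim height, 71 mm above the bench; the mouth is 52 mm wide inside
- tape: bystander: roll of tape lying flat, 68 mm across, 18 mm high, origin at the centre of its underside
- dish: bystander: white porcelain evaporating dish, 75 mm across, 14 mm high, origin at the centre of its underside
- stopper: bystander: rubber stopper, 25 mm across, 24 mm high, origin at the centre of its underside
There are look-alikes about, which are no part of the job. Leave any turquoise look-alike of the beaker alone.

How it is judged:
By the outcome, as a careful person would: the job done as asked, in the order asked, and still so for the second after the job is handed in, with the robot touching nothing.
It also fails if it takes over 67 s, if anything falls off the work surface, if the arm or the gripper's body presses on something with over 40 N, if the wrist force passes 120 N, or if a joint passes its speed limit or range.

## Working session

There is one attempt and no reset: what is moved stays moved. The work goes in short steps, Python scripts to look and compute and a tool call to move; the robot and the scene stay as the last step left them, time stands still between calls to the robot, and variables do not carry over. Pictures are saved under pics/ and viewed, and the job is handed in when it is done.

Besides the shell and the picture viewer there is one more tool, called after "Emit:" by a JSON object that holds its "api" and its "payload". arm_command: Moves the arm, as the interface text tells. Its arguments: {"type":"object","properties":{"moves":{"type":"array"},"squeeze":{"type":"number"}},"required":["moves"]}

```bash
ls; mkdir -p pics; python3 - <<'E'
from station import state, cams, env
import cv2, numpy as np
s=state(); print(s)
for n in ["side","top","wrist"]:
    cv2.imwrite(f"pics/{n}0.png",cams.read_camera(n)); print(n,cams.camera_model(n))
E
```

```text
pics
{'clock': 0.0, 'joint_pos': array([-1.25318904,  0.53718243, -0.00443962,  1.53885317,  0.00261392,
        1.0673179 , -0.07119679]), 'joint_velocities': array([ 0.00018679,  0.00035721, -0.00018765, -0.00073002,  0.0011582 ,
        0.00054912, -0.00098551]), 'tau': array([-5.67249335e-04, -5.83422303e+01,  1.04824662e+00, -2.59102321e+01,
        1.22872589e-02,  9.69449262e-03,  9.50161677e-06]), 'tool_pos': array([243.17031563, 602.08944579, 213.81036455]), 'tcp_rot': array([[ 3.74376331e-01,  9.27276705e-01, -5.24860726e-04],
       [ 9.27275203e-01, -3.74376672e-01, -1.67483774e-03],
       [-1.74953363e-03,  1.40329270e-04, -9.99998460e-01]]), 'ft_force': array([ 0.22609373, -0.07324977, -0.85369693]), 'torque': array([-0.00882642,  0.00296697,  0.00205434]), 'opening': 85.51554621973466}
side {'intrinsics': array([[362.12375641,   0.        , 313.9122739 ],
       [  0.        , 362.12375641, 199.82301722],
       [  0.        ,   0.        ,   1.        ]]), 'D': array([0.01955483, 0.        , 0.        , 0.        , 0.        ]), 'extrinsics': array([[-9.99621224e-01,
[... 835 characters left out ...]
03],
       [ 0.00000000e+00,  0.00000000e+00,  0.00000000e+00,
         1.00000000e+00]])}
wrist {'intrinsics': array([[306.37179917,   0.        , 324.93951861],
       [  0.        , 306.37179917, 202.42216086],
       [  0.        ,   0.        ,   1.        ]]), 'D': array([-0.04995705,  0.        ,  0.        ,  0.        ,  0.        ]), 'hand_eye': array([[ 9.99999837e-01, -5.54889429e-04, -1.35015962e-04,
        -4.78020891e-01],
       [ 5.68588257e-04,  9.45353469e-01,  3.26046769e-01,
        -8.34661722e+01],
       [-5.32820974e-05, -3.26046792e-01,  9.45353630e-01,
        -1.59456424e+02],
       [ 0.00000000e+00,  0.00000000e+00,  0.00000000e+00,
         1.00000000e+00]])}
```

View pics/side0.png

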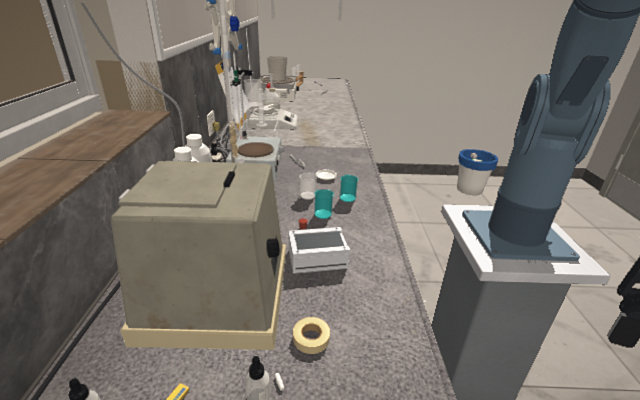

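View pics/top0.png

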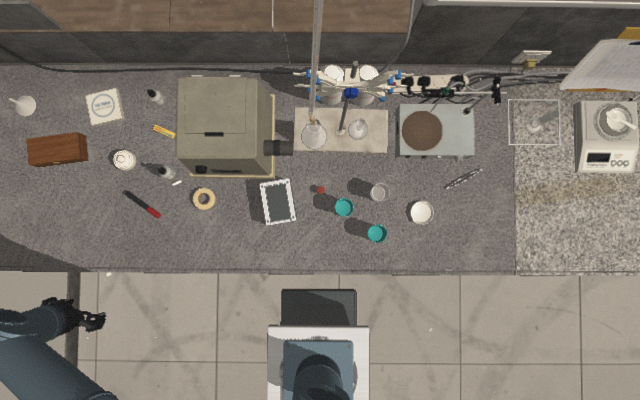

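View pics/wrist0.png

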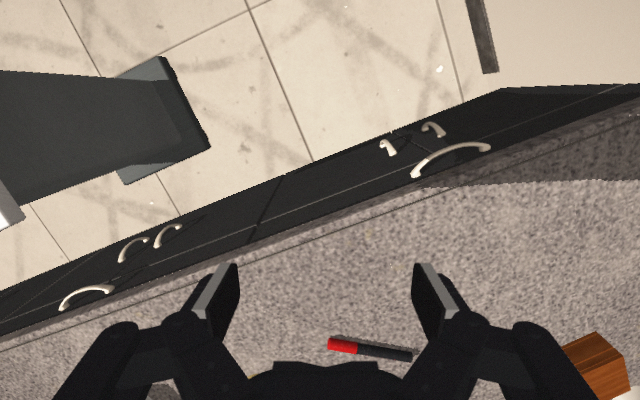

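```bash
cat > h.py <<'E'
import numpy as np, cv2
from station import state, cams, env
def ray(name,px,T=None):
    m=cams.camera_model(name)
    p=cv2.undistortPoints(np.array(px,float).reshape(-1,1,2),m['intrinsics'],m['D']).reshape(-1,2)
    E=m['extrinsics'] if T is None else T
    d=np.c_[p,np.ones(len(p))]@E[:3,:3].T
    return E[:3,3],d
def onplane(name,px,z,T=None):
    o,d=ray(name,px,T); return o+d*((z-o[2])/d[:,2])[:,None]
def wT(s):
    T=np.eye(4);T[:3,:3]=s['tcp_rot'];T[:3,3]=s['tool_pos'];return T@cams.camera_model('wrist')['hand_eye']
def proj(name,P,T=None):
    m=cams.camera_model(name);E=np.linalg.inv(m['extrinsics'] if T is None else T)
    return cv2.projectPoints(np.array(P,float).reshape(-1,3),cv2.Rodrigues(E[:3,:3])[0],E[:3,3],m['intrinsics'],m['D'])[0].reshape(-1,2)
E
python3 - <<'E'
from h import *
a=cv2.imread('pics/top0.png');b=cv2.imread('pics/side0.png')
cv2.imwrite('pics/t1.png',cv2.resize(a[160:260,250:450],None,fx=4,fy=4,interpolation=2))
cv2.imwrite('pics/s1.png',cv2.resize(b[160:290,270:380],None,fx=4.5,fy=4.5,interpolation=2))
E
```

```text
(no output)
```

View pics/t1.png

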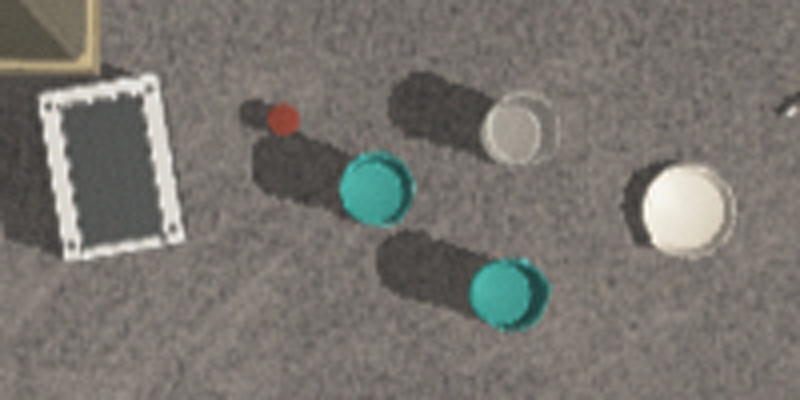

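View pics/s1.png

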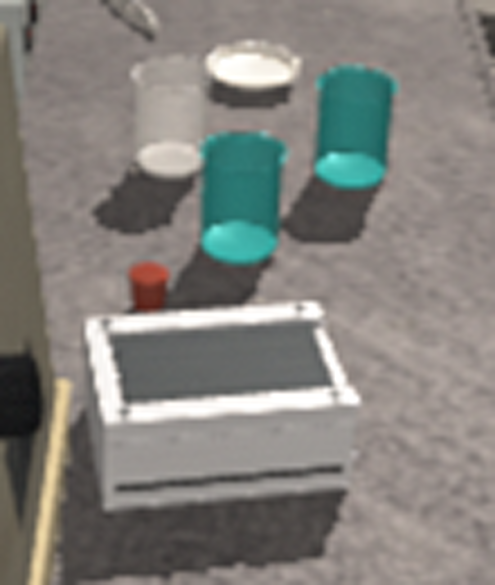

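```bash
python3 - <<'E'
from h import *
f=lambda L:[(x/4+250-.375,y/4+160-.375) for x,y in L]
g=lambda L:[(x/4.5+270-.4,y/4.5+160-.4) for x,y in L]
print('tray top',onplane('top',f([(40,96),(155,76),(184,240),(68,260)]),56).round(1))
print('tray side',onplane('side',g([(86,318),(320,303),(358,403),(104,418)]),56).round(1))
print('beaker rim',onplane('top',f([(522,129)]),71).round(1), 'base',onplane('top',f([(513,135)]),0).round(1))
print('beaker side rim',onplane('side',g([(170,68)]),71).round(1), 'base',onplane('side',g([(170,160)]),0).round(1))
print('teal',onplane('top',f([(377,189),(510,294)]),71).round(1))
print('stopper',onplane('top',f([(284,120)]),24).round(1),'dish',onplane('top',f([(688,210)]),14).round(1))
print('oven corner top?',onplane('top',[(273,176),(274,90)],0).round(1))
E
```

```text
tray top [[592.3 179.2  56. ]
 [608.3  91.4  56. ]
 [483.   68.   56. ]
 [467.2 156.1  56. ]]
tray side [[608.1  94.5  56. ]
 [480.   73.6  56. ]
 [465.6 163.6  56. ]
 [593.  181.4  56. ]]
beaker rim [[ 568.3 -187.2   71. ]] base [[ 569.6 -190.     0. ]]
beaker side rim [[ 570.4 -190.5   71. ]] base [[ 569.2 -188.     0. ]]
teal [[ 522.1  -77.8   71. ]
 [ 443.9 -178.    71. ]]
stopper [[578.1  -7.6  24. ]] dish [[ 510.3 -325.7   14. ]]
oven corner top? [[622.8 144.4   0. ]
 [902.3 145.    0. ]]
```

Emit:
{"api": "arm_command", "payload": {"moves": [{"xyz":[-0.75,0.86,0],"twist":0,"gripper":1},{"xyz":[-0.75,0.86,0],"twist":0,"gripper":1},{"xyz":[-0.75,0.86,0],"twist":0,"gripper":1},{"xyz":[-0.75,0.86,0],"twist":0,"gripper":1},{"xyz":[-0.75,0.86,0],"twist":0,"gripper":1},{"xyz":[-0.75,0.86,0],"twist":0,"gripper":0},{"xyz":[-0.75,0.86,0],"twist":0,"gripper":-1},{"xyz":[-0.75,0.86,0],"twist":0,"gripper":-1}], "squeeze": 40}}

```text
clock: 0.95
tool_pos: [409.1, 275.3, 214.7]
tcp_rot: [[0.374, 0.927, 0.0], [0.927, -0.374, 0.0], [0.0, -0.0, -1.0]]
ft_force: [1.7, -0.3, -0.6]
opening: 43.9
```

Emit:
{"api": "arm_command", "payload": {"moves": [{"xyz":[-0.75,0.86,0],"twist":0,"gripper":-1},{"xyz":[-0.75,0.86,0],"twist":0,"gripper":-1},{"xyz":[-0.75,0.86,0],"twist":0,"gripper":-1},{"xyz":[-0.75,0.86,0],"twist":0,"gripper":-1},{"xyz":[0,0,0],"twist":-1,"gripper":-1},{"xyz":[0,0,0],"twist":-1,"gripper":-1},{"xyz":[0,0,0],"twist":-1,"gripper":-1},{"xyz":[0,0,0],"twist":-1,"gripper":-1}]}}

```text
clock: 1.75
tool_pos: [491.2, 114.1, 214.5]
tcp_rot: [[-0.039, 0.999, -0.0], [0.999, 0.039, -0.0], [-0.0, -0.0, -1.0]]
ft_force: [0.3, -0.3, -0.1]
opening: 0.0
```

Emit:
{"api": "arm_command", "payload": {"moves": [{"xyz":[0,0,0],"twist":-1,"gripper":-1},{"xyz":[0,0,0],"twist":-0.3,"gripper":-1},{"xyz":[0,0,0],"twist":0,"gripper":-1},{"xyz":[0,0,0],"twist":0,"gripper":-1}]}}

```text
clock: 2.15
tool_pos: [491.3, 114.3, 214.6]
tcp_rot: [[-0.168, 0.986, -0.0], [0.986, 0.168, -0.0], [-0.0, -0.0, -1.0]]
ft_force: [-0.6, 0.3, 0.2]
opening: 0.2
```

```bash
python3 - <<'E'
from h import *
s=state();print(s['clock'],s['tool_pos'],s['tcp_rot'],s['ft_force'],s['opening'])
np.savez('w1.npz',T=wT(s))
cv2.imwrite("pics/w1.png",cams.read_camera("wrist"))
E
```

```text
2.15 [491.30561441 114.26659572 214.62042227] [[-1.68405342e-01  9.85717818e-01 -1.55818906e-04]
 [ 9.85717828e-01  1.68405329e-01 -8.87623401e-05]
 [-6.12538861e-05 -1.68541525e-04 -9.99999984e-01]] [-0.55847938  0.29023172  0.17629241] 0.15040868502898186
```

View pics/w1.png

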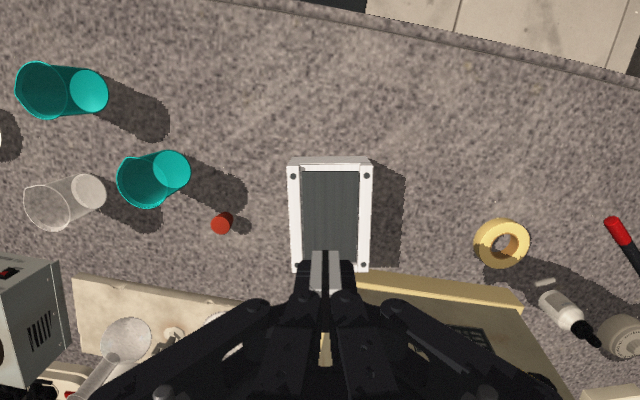

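```bash
python3 - <<'E'
from h import *
a=cv2.imread('pics/w1.png')
cv2.imwrite('pics/w1c.png',cv2.resize(a[150:280,265:395],None,fx=4.5,fy=4.5,interpolation=2))
cv2.imwrite('pics/w1b.png',cv2.resize(a[160:245,10:115],None,fx=5,fy=5,interpolation=2))
E
```

```text
(no output)
```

View pics/w1c.png

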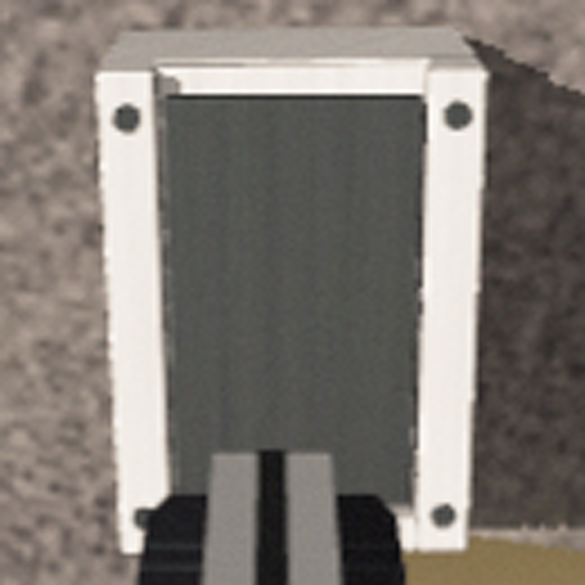

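View pics/w1b.png

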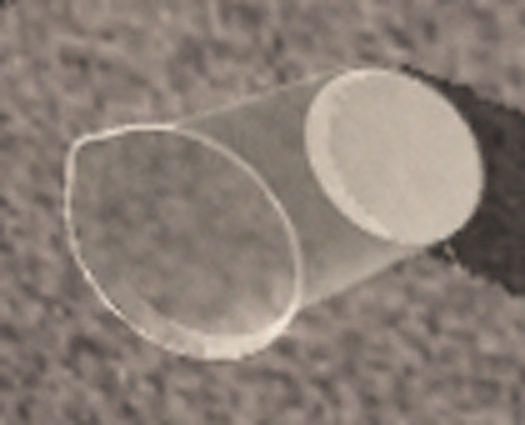

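```bash
python3 - <<'E'
from h import *
T=np.load('w1.npz')['T']
g=lambda L,s,x0,y0:[((x+.5)/s+x0-.5,(y+.5)/s+y0-.5) for x,y in L]
R=onplane('wrist',g([(98,72),(488,72),(466,550),(120,550)],4.5,265,150),56,T)[:,:2];print(R.round(1))
print('len',np.linalg.norm(R[3]-R[0]),np.linalg.norm(R[2]-R[1]),np.linalg.norm(R[0]-R[1]))
ax=(R[3]+R[2]-R[0]-R[1]);print('ang',np.degrees(np.arctan2(ax[1],ax[0])), np.degrees(np.arctan2(*(R[1]-R[0])[::1]*[-1,1])),'c',R.mean(0))
L=onplane('wrist',g([(180,66),(420,65)],4.5,265,150),50,T);F=onplane('wrist',g([(170,96),(420,96)],4.5,265,150),54.5,T)
print('lip',L.round(1),'front',F.round(1))
P=onplane('wrist',g([(168,200),(420,200),(172,480),(413,480)],4.5,265,150),55,T);print('plate sides',P.round(1))
B=onplane('wrist',g([(200,138),(250,170),(285,215),(300,265),(290,315),(250,350),(200,355),(140,335),(90,270),(68,220)],5,10,160),71,T)[:,:2]
A=np.c_[2*B,np.ones(len(B))];x=np.linalg.lstsq(A,(B**2).sum(1),rcond=None)[0];print('beaker',x[:2],np.sqrt(x[2]+x[:2]@x[:2]))
print('spout',onplane('wrist',g([(75,145)],5,10,160),71,T))
E
```

```text
[[483.2  70.8]
 [467.9 161.1]
 [594.9 183.6]
 [610.2  92.9]]
len 128.8942043267484 128.96919750726346 91.55239439266307
ang 9.958861324637702 9.667684568943132 c [539.04582976 127.08952012]
lip [[479.9  89.4  50. ]
 [470.1 145.8  50. ]] front [[486.5  88.3  54.5]
 [476.5 146.7  54.5]]
plate sides [[512.   91.5  55. ]
 [501.7 151.8  55. ]
 [587.6 103.5  55. ]
 [577.1 165.6  55. ]]
beaker [ 570.40863201 -184.96210967] 27.02747516560008
spout [[ 550.94376402 -207.67506924   71.        ]]
```

Emit:
{"api": "arm_command", "payload": {"moves": [{"xyz":[0.05,0.7,0],"twist":0,"gripper":-1},{"xyz":[0.05,0.7,0],"twist":0,"gripper":-1},{"xyz":[0,0,0.9],"twist":0,"gripper":-1},{"xyz":[0,0,0.9],"twist":0,"gripper":-1},{"xyz":[0,0,0.9],"twist":0,"gripper":-1},{"xyz":[0,0,0.4],"twist":0,"gripper":-1},{"xyz":[0,0,0],"twist":0,"gripper":-1},{"xyz":[0,0,0],"twist":0,"gripper":-1}]}}

```text
clock: 3.0
tool_pos: [546.2, 127.9, 91.2]
tcp_rot: [[-0.17, 0.985, 0.0], [0.985, 0.17, -0.0], [-0.0, 0.0, -1.0]]
ft_force: [0.0, 0.0, 1.2]
opening: -0.1
```

```bash
python3 - <<'E'
from h import *
s=state();print(s['clock'],s['tool_pos'],s['ft_force'],s['opening'])
np.savez('w2.npz',T=wT(s))
cv2.imwrite("pics/w2.png",cams.read_camera("wrist"))
a=cams.read_camera("side");cv2.imwrite('pics/s2.png',cv2.resize(a[160:290,240:400],None,fx=4.5,fy=4.5,interpolation=2))
E
```

```text
3.0 [546.24713451 127.94702182  91.17156343] [0.03096846 0.00235592 1.18457249] -0.12487668029933935
```

View pics/w2.png

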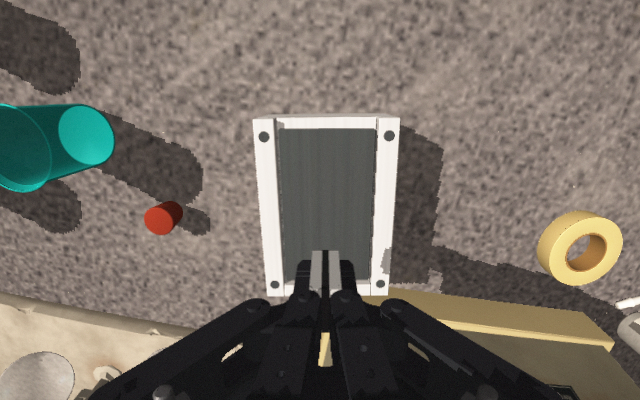

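View pics/s2.png

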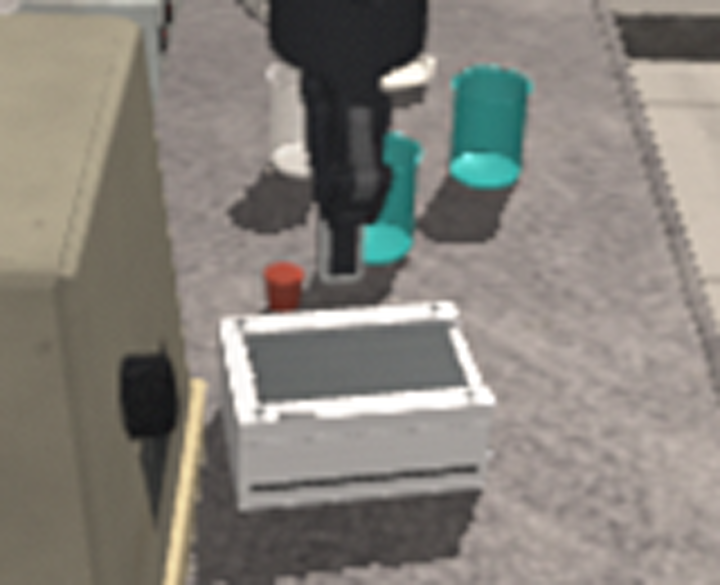

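Emit:
{"api": "arm_command", "payload": {"moves": [{"xyz":[0,0,0.1],"twist":0,"gripper":-1},{"xyz":[0,0,0.1],"twist":0,"gripper":-1},{"xyz":[0,0,0.1],"twist":0,"gripper":-1},{"xyz":[0,0,0.1],"twist":0,"gripper":-1},{"xyz":[0,0,0.05],"twist":0,"gripper":-1},{"xyz":[0,0,0.02],"twist":0,"gripper":-1},{"xyz":[0,0,0.02],"twist":0,"gripper":-1},{"xyz":[0,0,0],"twist":0,"gripper":-1}]}}

```text
clock: 3.9
tool_pos: [545.9, 127.8, 71.1]
tcp_rot: [[-0.17, 0.985, -0.0], [0.985, 0.17, -0.0], [-0.0, -0.0, -1.0]]
ft_force: [1.3, -1.0, 0.1]
opening: -0.2
```

Emit:
{"api": "arm_command", "payload": {"moves": [{"xyz":[0,0,0.01],"twist":0,"gripper":-1},{"xyz":[0,0,0.01],"twist":0,"gripper":-1},{"xyz":[0,0,0.01],"twist":0,"gripper":-1},{"xyz":[0,0,0.01],"twist":0,"gripper":-1}]}}

```text
clock: 4.3
tool_pos: [545.9, 127.8, 69.5]
tcp_rot: [[-0.17, 0.985, 0.0], [0.985, 0.17, -0.0], [-0.0, 0.0, -1.0]]
ft_force: [0.9, -0.1, 0.0]
opening: -0.3
```

Emit:
{"api": "arm_command", "payload": {"moves": [{"xyz":[0,0,0.01],"twist":0,"gripper":-1},{"xyz":[0,0,0.01],"twist":0,"gripper":-1},{"xyz":[0,0,0.01],"twist":0,"gripper":-1},{"xyz":[0,0,0.01],"twist":0,"gripper":-1}]}}

```text
clock: 4.7
tool_pos: [545.9, 127.8, 67.9]
tcp_rot: [[-0.17, 0.985, 0.0], [0.985, 0.17, -0.0], [-0.0, 0.0, -1.0]]
ft_force: [-0.3, -0.1, 0.7]
opening: 0.1
```

Emit:
{"api": "arm_command", "payload": {"moves": [{"xyz":[0,0,0.01],"twist":0,"gripper":-1},{"xyz":[0,0,0.01],"twist":0,"gripper":-1},{"xyz":[0,0,0.01],"twist":0,"gripper":-1}]}}

```text
clock: 5.0
tool_pos: [545.9, 127.8, 66.7]
tcp_rot: [[-0.17, 0.985, -0.0], [0.985, 0.17, -0.0], [-0.0, -0.0, -1.0]]
ft_force: [0.9, 0.1, 0.5]
opening: 0.0
```

Emit:
{"api": "arm_command", "payload": {"moves": [{"xyz":[0,0,0.01],"twist":0,"gripper":-1},{"xyz":[0,0,0.01],"twist":0,"gripper":-1}]}}

```text
clock: 5.2
tool_pos: [545.9, 127.8, 65.9]
tcp_rot: [[-0.17, 0.985, 0.0], [0.985, 0.17, 0.0], [0.0, 0.0, -1.0]]
ft_force: [-0.0, 0.1, 0.4]
opening: 0.3
```

Emit:
{"api": "arm_command", "payload": {"moves": [{"xyz":[0,0,0.01],"twist":0,"gripper":-1}]}}

```text
clock: 5.3
tool_pos: [545.9, 127.8, 65.5]
tcp_rot: [[-0.17, 0.985, -0.0], [0.985, 0.17, -0.0], [-0.0, -0.0, -1.0]]
ft_force: [0.5, -0.4, 0.1]
opening: -0.1
```

Emit:
{"api": "arm_command", "payload": {"moves": [{"xyz":[0,0,0.01],"twist":0,"gripper":-1}]}}

```text
clock: 5.4
tool_pos: [545.9, 127.8, 65.1]
tcp_rot: [[-0.17, 0.985, 0.0], [0.985, 0.17, -0.0], [-0.0, 0.0, -1.0]]
ft_force: [0.5, -0.2, -0.7]
opening: -0.2
```

Emit:
{"api": "arm_command", "payload": {"moves": [{"xyz":[0,0,0.01],"twist":0,"gripper":-1}]}}

```text
clock: 5.5
tool_pos: [545.9, 127.8, 64.7]
tcp_rot: [[-0.17, 0.985, 0.0], [0.985, 0.17, -0.0], [-0.0, 0.0, -1.0]]
ft_force: [-0.2, 0.0, 0.5]
opening: 0.2
```

Emit:
{"api": "arm_command", "payload": {"moves": [{"xyz":[0,0,0.005],"twist":0,"gripper":-1}]}}

```text
clock: 5.6
tool_pos: [545.8, 127.8, 64.4]
tcp_rot: [[-0.17, 0.985, -0.0], [0.985, 0.17, -0.0], [-0.0, -0.0, -1.0]]
ft_force: [-0.4, -0.5, 0.5]
opening: -0.0
```

Emit:
{"api": "arm_command", "payload": {"moves": [{"xyz":[0,0,0.008],"twist":0,"gripper":-1}]}}

```text
clock: 5.7
tool_pos: [545.9, 127.8, 64.2]
tcp_rot: [[-0.17, 0.985, 0.0], [0.985, 0.17, -0.0], [-0.0, 0.0, -1.0]]
ft_force: [-0.4, 0.4, -0.5]
opening: -0.2
```

Emit:
{"api": "arm_command", "payload": {"moves": [{"xyz":[0,0,0.008],"twist":0,"gripper":-1}]}}

```text
clock: 5.8
tool_pos: [545.9, 127.8, 63.9]
tcp_rot: [[-0.17, 0.985, 0.0], [0.985, 0.17, -0.0], [-0.0, 0.0, -1.0]]
ft_force: [-0.1, -0.1, 0.2]
opening: 0.3
```

Emit:
{"api": "arm_command", "payload": {"moves": [{"xyz":[0,0,0.008],"twist":0,"gripper":-1}]}}

```text
clock: 5.9
tool_pos: [545.9, 127.8, 63.5]
tcp_rot: [[-0.17, 0.985, 0.0], [0.985, 0.17, 0.0], [-0.0, 0.0, -1.0]]
ft_force: [-0.8, 0.4, 1.1]
opening: -0.1
```

Emit:
{"api": "arm_command", "payload": {"moves": [{"xyz":[0,0,0.008],"twist":0,"gripper":-1}]}}

```text
clock: 6.0
tool_pos: [545.9, 127.8, 63.2]
tcp_rot: [[-0.17, 0.985, 0.0], [0.985, 0.17, -0.0], [-0.0, 0.0, -1.0]]
ft_force: [-0.0, 1.1, 0.1]
opening: 0.2
```

Emit:
{"api": "arm_command", "payload": {"moves": [{"xyz":[0,0,0.008],"twist":0,"gripper":-1}]}}

```text
clock: 6.1
tool_pos: [545.9, 127.8, 62.9]
tcp_rot: [[-0.17, 0.985, -0.0], [0.985, 0.17, -0.0], [-0.0, -0.0, -1.0]]
ft_force: [-0.3, -0.0, -0.4]
opening: 0.2
```

Emit:
{"api": "arm_command", "payload": {"moves": [{"xyz":[0,0,0.008],"twist":0,"gripper":-1}]}}

```text
clock: 6.2
tool_pos: [545.9, 127.8, 62.6]
tcp_rot: [[-0.17, 0.985, 0.0], [0.985, 0.17, -0.0], [-0.0, 0.0, -1.0]]
ft_force: [0.1, -0.5, -0.8]
opening: -0.0
```

```bash
python3 - <<'E'
from h import *
s=state();print(s['clock'],s['tool_pos'],s['ft_force'],s['opening'])
a=cams.read_camera("side");cv2.imwrite('pics/s3.png',cv2.resize(a[200:270,280:360],None,fx=7,fy=7,interpolation=2))
E
```

```text
6.2 [545.86309262 127.83763493  62.55562181] [ 0.12227277 -0.45062814 -0.78575639] -0.0032128367936070084
```

View pics/s3.png

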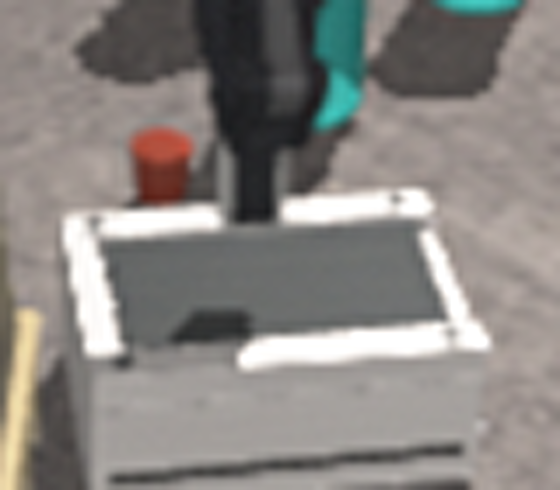

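```bash
python3 - <<'E'
from h import *
P=[(545.9,127.8,z) for z in (51.6,55,60,65,70,75)]
print((proj('side',P)-[280,200])*7+3)
E
```

```text
[[241.05602561 286.40301671]
 [241.31143543 278.1908263 ]
 [241.68884655 266.05615804]
 [242.0684281  253.85198188]
 [242.45019989 241.57766548]
 [242.834182   229.23256846]]
```

```bash
python3 - <<'E'
from h import *
cams_=cams.camera_model('wrist');H=cams_['hand_eye']
for px in [(325,250),(313,251),(337,251)]:
    o,d=ray('wrist',[px],H);d=d[0]
    for y in (-11,0): print(px,y,o+d*(y-o[1])/d[1])
a=cams.read_camera('wrist');cv2.imwrite('pics/w3.png',cv2.resize(a[100:300,230:420],None,fx=3,fy=3,interpolation=2))
E
```

```text
(325, 250) -11 [ -0.82018962 -11.         -21.72216345]
(325, 250) 0 [-0.8108362   0.         -0.92598837]
(313, 251) -11 [ -6.8204469  -11.         -22.77553218]
(313, 251) 0 [-7.71705231e+00 -1.42108547e-14 -2.13840173e+00]
(337, 251) -11 [  5.1779941  -11.         -22.79480268]
(337, 251) 0 [ 6.09299328  0.         -2.16058183]
```

View pics/w3.png

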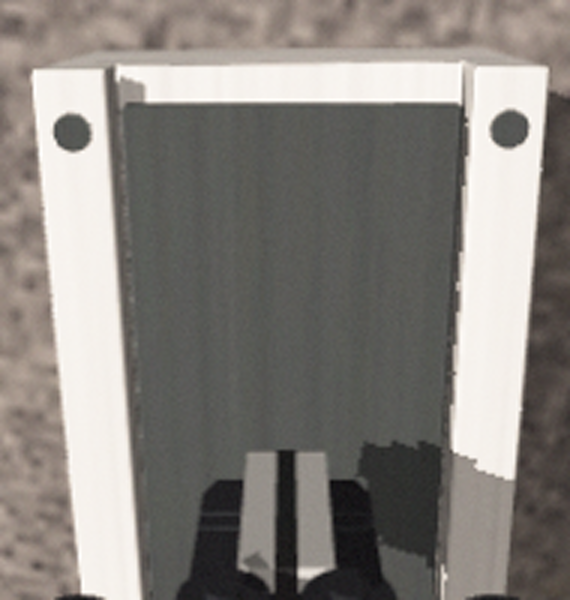

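Emit:
{"api": "arm_command", "payload": {"moves": [{"xyz":[0,0,0.025],"twist":0,"gripper":-1},{"xyz":[0,0,0.025],"twist":0,"gripper":-1},{"xyz":[0,0,0.025],"twist":0,"gripper":-1},{"xyz":[0,0,0.025],"twist":0,"gripper":-1}]}}

```text
clock: 6.7
tool_pos: [545.9, 127.8, 58.5]
tcp_rot: [[-0.17, 0.985, -0.0], [0.985, 0.17, -0.0], [-0.0, -0.0, -1.0]]
ft_force: [1.1, 0.4, -0.7]
opening: 0.1
```

```bash
python3 - <<'E'
from h import *
s=state();print(s['clock'],s['tool_pos'],s['ft_force'],s['opening'])
a=cams.read_camera("side");b=cams.read_camera("wrist");cv2.imwrite('pics/c4.png',np.hstack([cv2.resize(a[205:265,290:350],(400,400),interpolation=2),cv2.resize(b[200:300,280:380],(400,400),interpolation=2)]))
E
```

```text
6.7 [545.85195681 127.80899992  58.46494756] [ 1.05407703  0.3524382  -0.71545248] 0.10727351088702332
```

View pics/c4.png

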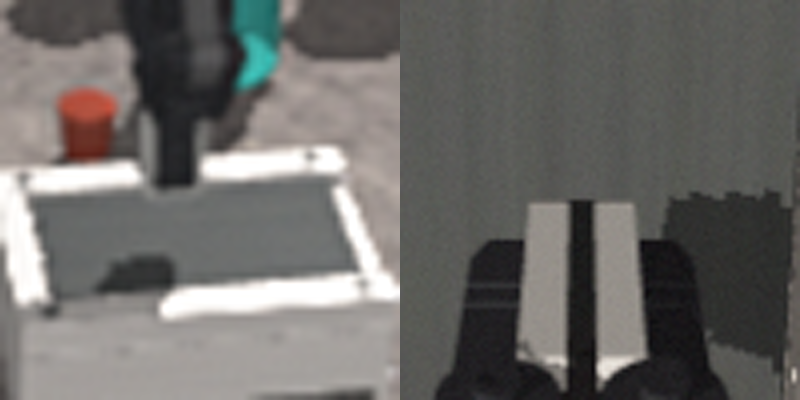

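Emit:
{"api": "arm_command", "payload": {"moves": [{"xyz":[0,0,0.02],"twist":0,"gripper":-1},{"xyz":[0,0,0.02],"twist":0,"gripper":-1},{"xyz":[0,0,0.02],"twist":0,"gripper":-1},{"xyz":[0,0,0.02],"twist":0,"gripper":-1}]}}

```text
clock: 7.2
tool_pos: [545.9, 127.8, 55.3]
tcp_rot: [[-0.17, 0.985, 0.0], [0.985, 0.17, -0.0], [-0.0, -0.0, -1.0]]
ft_force: [-0.5, -1.0, -0.2]
opening: 0.1
```

```bash
python3 - <<'E'
from h import *
s=state();print(s['clock'],s['tool_pos'],s['ft_force'],s['opening'])
a=cams.read_camera("side");b=cams.read_camera("wrist");cv2.imwrite('pics/c5.png',np.hstack([cv2.resize(a[205:265,290:350],(400,400),interpolation=2),cv2.resize(b[200:300,280:380],(400,400),interpolation=2)]))
E
```

```text
7.2 [545.85199583 127.84041826  55.30953744] [-0.45478992 -0.99070055 -0.23152379] 0.13473657848237247
```

View pics/c5.png

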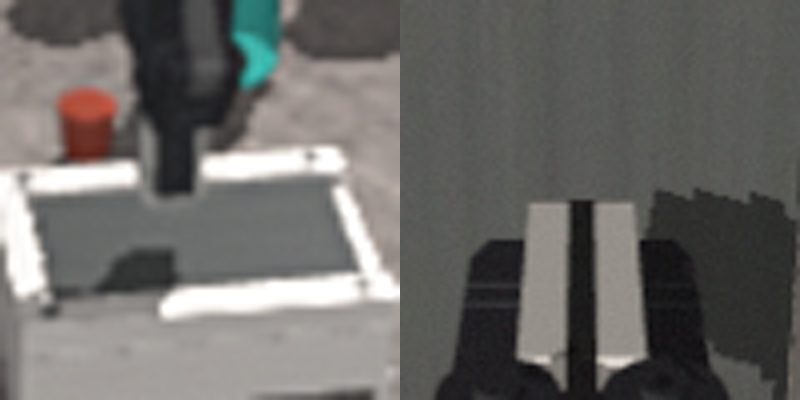

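Emit:
{"api": "arm_command", "payload": {"moves": [{"xyz":[0,0,0.01],"twist":0,"gripper":-1},{"xyz":[0,0,0.01],"twist":0,"gripper":-1},{"xyz":[0,0,0.01],"twist":0,"gripper":-1}]}}

```text
clock: 7.6
tool_pos: [545.9, 127.8, 54.2]
tcp_rot: [[-0.17, 0.985, 0.0], [0.985, 0.17, 0.0], [-0.0, 0.0, -1.0]]
ft_force: [0.7, 0.3, 0.2]
opening: 0.2
```

Emit:
{"api": "arm_command", "payload": {"moves": [{"xyz":[0,0,0.01],"twist":0,"gripper":-1},{"xyz":[0,0,0.01],"twist":0,"gripper":-1}]}}

```text
clock: 7.8
tool_pos: [545.9, 127.8, 53.4]
tcp_rot: [[-0.17, 0.985, 0.0], [0.985, 0.17, 0.0], [0.0, 0.0, -1.0]]
ft_force: [-0.4, -0.4, -0.0]
opening: -0.1
```

Emit:
{"api": "arm_command", "payload": {"moves": [{"xyz":[0,0,0.01],"twist":0,"gripper":-1}]}}

```text
clock: 7.9
tool_pos: [545.9, 127.8, 53.0]
tcp_rot: [[-0.17, 0.985, 0.0], [0.985, 0.17, -0.0], [-0.0, 0.0, -1.0]]
ft_force: [0.2, -0.4, 0.3]
opening: -0.4
```

Emit:
{"api": "arm_command", "payload": {"moves": [{"xyz":[0,0,0.01],"twist":0,"gripper":-1}]}}

```text
clock: 8.0
tool_pos: [545.9, 127.8, 52.5]
tcp_rot: [[-0.17, 0.985, 0.0], [0.985, 0.17, -0.0], [-0.0, 0.0, -1.0]]
ft_force: [0.8, -0.1, 0.7]
opening: 0.0
```

Emit:
{"api": "arm_command", "payload": {"moves": [{"xyz":[0,0,0.01],"twist":0,"gripper":-1}]}}

```text
clock: 8.1
tool_pos: [545.9, 127.8, 52.1]
tcp_rot: [[-0.17, 0.985, 0.0], [0.985, 0.17, 0.0], [-0.0, 0.0, -1.0]]
ft_force: [-0.2, 0.4, 0.6]
opening: -0.2
```

Emit:
{"api": "arm_command", "payload": {"moves": [{"xyz":[0,0,0.01],"twist":0,"gripper":-1}]}}

```text
clock: 8.2
tool_pos: [545.9, 127.8, 51.7]
tcp_rot: [[-0.17, 0.985, 0.0], [0.985, 0.17, -0.0], [-0.0, 0.0, -1.0]]
ft_force: [-0.2, -0.1, 1.5]
opening: 0.3
```

Emit:
{"api": "arm_command", "payload": {"moves": [{"xyz":[0,0,0.01],"twist":0,"gripper":-1}]}}

```text
clock: 8.3
tool_pos: [545.9, 127.8, 51.3]
tcp_rot: [[-0.17, 0.985, 0.0], [0.985, 0.17, -0.0], [-0.0, 0.0, -1.0]]
ft_force: [0.9, -0.4, 0.3]
opening: 0.2
```

Emit:
{"api": "arm_command", "payload": {"moves": [{"xyz":[0,0,0.01],"twist":0,"gripper":-1}]}}

```text
clock: 8.4
tool_pos: [545.9, 127.8, 50.9]
tcp_rot: [[-0.17, 0.985, 0.0], [0.985, 0.17, -0.0], [-0.0, 0.0, -1.0]]
ft_force: [0.3, -0.3, 0.1]
opening: -0.1
```

Emit:
{"api": "arm_command", "payload": {"moves": [{"xyz":[0,0,0.01],"twist":0,"gripper":-1}]}}

```text
clock: 8.5
tool_pos: [545.9, 127.9, 50.5]
tcp_rot: [[-0.17, 0.985, 0.0], [0.985, 0.17, 0.0], [0.0, 0.0, -1.0]]
ft_force: [-0.5, -0.0, 0.2]
opening: -0.3
```

```bash
python3 - <<'E'
from h import *
s=state();print(s['clock'],s['tool_pos'],s['ft_force'],s['opening'])
a=cams.read_camera("side");b=cams.read_camera("wrist");cv2.imwrite('pics/c6.png',np.hstack([cv2.resize(a[205:265,290:350],(400,400),interpolation=2),cv2.resize(b[200:300,280:380],(400,400),interpolation=2)]))
E
```

```text
8.5 [545.86664517 127.86842259  50.54780137] [-0.5041026  -0.00580333  0.21389363] -0.25161100186103313
```

View pics/c6.png

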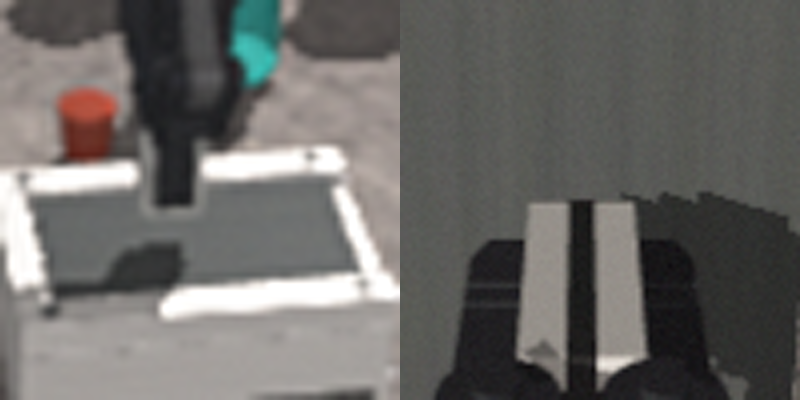

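Emit:
{"api": "arm_command", "payload": {"moves": [{"xyz":[0,0,0.02],"twist":0,"gripper":-1},{"xyz":[0,0,0.02],"twist":0,"gripper":-1},{"xyz":[0,0,0.02],"twist":0,"gripper":-1},{"xyz":[0,0,0.02],"twist":0,"gripper":-1}]}}

```text
clock: 9.0
tool_pos: [545.9, 127.8, 47.3]
tcp_rot: [[-0.17, 0.985, 0.0], [0.985, 0.17, -0.0], [-0.0, 0.0, -1.0]]
ft_force: [0.0, -0.4, -0.2]
opening: 0.1
```

Emit:
{"api": "arm_command", "payload": {"moves": [{"xyz":[0,0,0.01],"twist":0,"gripper":-1},{"xyz":[0,0,0.01],"twist":0,"gripper":-1}]}}

```text
clock: 9.2
tool_pos: [545.9, 127.8, 46.5]
tcp_rot: [[-0.17, 0.985, -0.0], [0.985, 0.17, -0.0], [-0.0, -0.0, -1.0]]
ft_force: [0.0, 0.5, 0.5]
opening: 0.1
```

Emit:
{"api": "arm_command", "payload": {"moves": [{"xyz":[0,0,0.01],"twist":0,"gripper":-1}]}}

```text
clock: 9.3
tool_pos: [545.9, 127.8, 46.1]
tcp_rot: [[-0.17, 0.985, 0.0], [0.985, 0.17, -0.0], [-0.0, 0.0, -1.0]]
ft_force: [-0.8, -0.3, -0.5]
opening: -0.3
```

Emit:
{"api": "arm_command", "payload": {"moves": [{"xyz":[0,0,0.01],"twist":0,"gripper":-1}]}}

```text
clock: 9.4
tool_pos: [545.9, 127.9, 45.8]
tcp_rot: [[-0.17, 0.985, 0.0], [0.985, 0.17, 0.0], [0.0, 0.0, -1.0]]
ft_force: [0.8, -0.1, -1.3]
opening: -0.0
```

Emit:
{"api": "arm_command", "payload": {"moves": [{"xyz":[0,0,0.01],"twist":0,"gripper":-1}]}}

```text
clock: 9.5
tool_pos: [545.9, 127.8, 45.4]
tcp_rot: [[-0.17, 0.985, 0.0], [0.985, 0.17, -0.0], [-0.0, 0.0, -1.0]]
ft_force: [0.2, -0.9, 0.4]
opening: 0.1
```

Emit:
{"api": "arm_command", "payload": {"moves": [{"xyz":[0,0,0.01],"twist":0,"gripper":-1}]}}

```text
clock: 9.6
tool_pos: [545.9, 127.8, 44.9]
tcp_rot: [[-0.17, 0.985, -0.0], [0.985, 0.17, -0.0], [-0.0, -0.0, -1.0]]
ft_force: [0.4, -0.6, 0.1]
opening: -0.1
```

Emit:
{"api": "arm_command", "payload": {"moves": [{"xyz":[0,0,0.01],"twist":0,"gripper":-1}]}}

```text
clock: 9.7
tool_pos: [545.9, 127.8, 44.6]
tcp_rot: [[-0.17, 0.985, 0.0], [0.985, 0.17, -0.0], [-0.0, 0.0, -1.0]]
ft_force: [0.3, 0.1, 0.1]
opening: -0.3
```

```bash
python3 - <<'E'
from h import *
s=state();print(s['clock'],s['tool_pos'],s['ft_force'],s['opening'])
a=cams.read_camera("side");b=cams.read_camera("wrist");cv2.imwrite('pics/c7.png',np.hstack([cv2.resize(a[205:265,290:350],(400,400),interpolation=2),cv2.resize(b[200:300,280:380],(400,400),interpolation=2)]))
E
```

```text
9.7 [545.88119291 127.8133376   44.56139471] [0.31613198 0.09919307 0.10940664] -0.2629141664616302
```

View pics/c7.png

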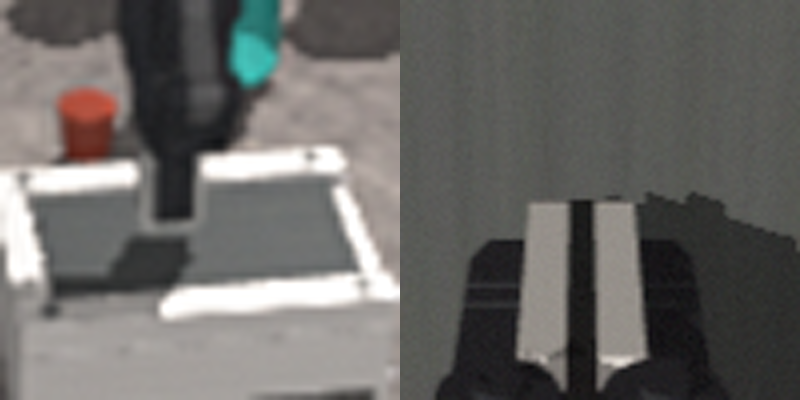

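Emit:
{"api": "arm_command", "payload": {"moves": [{"xyz":[0,0,0.008],"twist":0,"gripper":-1}]}}

```text
clock: 9.9
tool_pos: [545.9, 127.8, 44.3]
tcp_rot: [[-0.17, 0.985, 0.0], [0.985, 0.17, 0.0], [-0.0, 0.0, -1.0]]
ft_force: [0.5, -0.7, -0.2]
opening: 0.2
```

Emit:
{"api": "arm_command", "payload": {"moves": [{"xyz":[0,0,0.008],"twist":0,"gripper":-1}]}}

```text
clock: 10.0
tool_pos: [545.9, 127.8, 44.0]
tcp_rot: [[-0.17, 0.985, 0.0], [0.985, 0.17, -0.0], [-0.0, 0.0, -1.0]]
ft_force: [-0.4, -0.7, 0.1]
opening: -0.2
```

Emit:
{"api": "arm_command", "payload": {"moves": [{"xyz":[0,0,0.008],"twist":0,"gripper":-1}]}}

```text
clock: 10.1
tool_pos: [545.9, 127.8, 43.6]
tcp_rot: [[-0.17, 0.985, 0.0], [0.985, 0.17, -0.0], [-0.0, -0.0, -1.0]]
ft_force: [-1.0, -0.8, 0.4]
opening: -0.3
```

Emit:
{"api": "arm_command", "payload": {"moves": [{"xyz":[0,0,0.008],"twist":0,"gripper":-1}]}}

```text
clock: 10.2
tool_pos: [545.9, 127.8, 43.3]
tcp_rot: [[-0.17, 0.985, 0.0], [0.985, 0.17, -0.0], [-0.0, 0.0, -1.0]]
ft_force: [0.9, -0.9, -0.4]
opening: 0.2
```

Emit:
{"api": "arm_command", "payload": {"moves": [{"xyz":[0,0,0.008],"twist":0,"gripper":-1}]}}

```text
clock: 10.3
tool_pos: [545.9, 127.8, 42.9]
tcp_rot: [[-0.17, 0.985, -0.0], [0.985, 0.17, -0.0], [-0.0, -0.0, -1.0]]
ft_force: [0.4, -0.5, 0.1]
opening: 0.2
```

Emit:
{"api": "arm_command", "payload": {"moves": [{"xyz":[0,0,0.008],"twist":0,"gripper":-1}]}}

```text
clock: 10.4
tool_pos: [545.9, 127.8, 42.6]
tcp_rot: [[-0.17, 0.985, 0.0], [0.985, 0.17, 0.0], [0.0, 0.0, -1.0]]
ft_force: [-0.2, -0.2, 0.7]
opening: -0.1
```

Emit:
{"api": "arm_command", "payload": {"moves": [{"xyz":[0,0,0.008],"twist":0,"gripper":-1}]}}

```text
clock: 10.5
tool_pos: [545.9, 127.8, 42.3]
tcp_rot: [[-0.17, 0.985, -0.0], [0.985, 0.17, -0.0], [-0.0, -0.0, -1.0]]
ft_force: [-0.8, 0.5, -0.1]
opening: -0.3
```

Emit:
{"api": "arm_command", "payload": {"moves": [{"xyz":[0,0,0.008],"twist":0,"gripper":-1}]}}

```text
clock: 10.6
tool_pos: [545.8, 127.8, 42.0]
tcp_rot: [[-0.17, 0.985, -0.0], [0.985, 0.17, -0.0], [-0.0, -0.0, -1.0]]
ft_force: [0.0, -0.4, 0.1]
opening: -0.1
```

Emit:
{"api": "arm_command", "payload": {"moves": [{"xyz":[0,0,0.008],"twist":0,"gripper":-1}]}}

```text
clock: 10.7
tool_pos: [545.9, 127.8, 41.7]
tcp_rot: [[-0.17, 0.985, 0.0], [0.985, 0.17, -0.0], [-0.0, 0.0, -1.0]]
ft_force: [0.6, 0.6, 0.9]
opening: -0.1
```

```bash
python3 - <<'E'
from h import *
s=state();print(s['clock'],s['tool_pos'],s['ft_force'],s['opening'],s['tau'])
a=cams.read_camera("side");b=cams.read_camera("wrist");cv2.imwrite('pics/c8.png',np.hstack([cv2.resize(a[205:265,290:350],(400,400),interpolation=2),cv2.resize(b[200:300,280:380],(400,400),interpolation=2)]))
E
```

```text
10.7 [545.87140412 127.79495781  41.66271885] [0.60742151 0.61116187 0.90506065] -0.08699962288760207 [-3.89981797e-03 -5.45241058e+01  2.52763554e+00 -1.72260475e+01
  9.08668851e-03  9.25772212e-03 -5.20849553e-04]
```

View pics/c8.png

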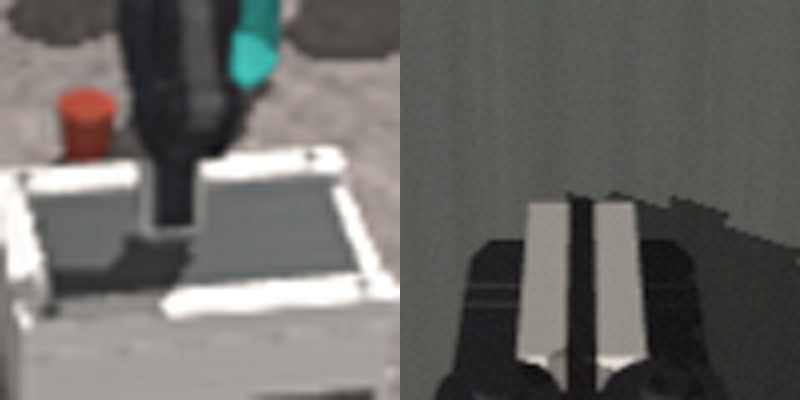

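Emit:
{"api": "arm_command", "payload": {"moves": [{"xyz":[0,0,0.008],"twist":0,"gripper":-1}]}}

```text
clock: 10.9
tool_pos: [545.9, 127.8, 41.4]
tcp_rot: [[-0.17, 0.985, 0.0], [0.985, 0.17, 0.0], [-0.0, 0.0, -1.0]]
ft_force: [-0.7, -0.0, 0.1]
opening: -0.0
```

Emit:
{"api": "arm_command", "payload": {"moves": [{"xyz":[0,0,0.008],"twist":0,"gripper":-1}]}}

```text
clock: 11.0
tool_pos: [545.9, 127.8, 41.0]
tcp_rot: [[-0.17, 0.985, -0.0], [0.985, 0.17, -0.0], [-0.0, -0.0, -1.0]]
ft_force: [-0.3, -0.2, 0.2]
opening: 0.1
```

Emit:
{"api": "arm_command", "payload": {"moves": [{"xyz":[0,0,0.008],"twist":0,"gripper":-1}]}}

```text
clock: 11.1
tool_pos: [545.8, 127.8, 40.7]
tcp_rot: [[-0.17, 0.985, -0.0], [0.985, 0.17, -0.0], [-0.0, -0.0, -1.0]]
ft_force: [0.3, 0.4, 0.3]
opening: 0.1
```

Emit:
{"api": "arm_command", "payload": {"moves": [{"xyz":[0,0,0.008],"twist":0,"gripper":-1}]}}

```text
clock: 11.2
tool_pos: [545.9, 127.8, 40.4]
tcp_rot: [[-0.17, 0.985, -0.0], [0.985, 0.17, 0.0], [0.0, -0.0, -1.0]]
ft_force: [-0.6, -1.3, 0.2]
opening: -0.1
```

Emit:
{"api": "arm_command", "payload": {"moves": [{"xyz":[0,0,0.008],"twist":0,"gripper":-1}]}}

```text
clock: 11.3
tool_pos: [545.9, 127.8, 40.1]
tcp_rot: [[-0.17, 0.985, 0.0], [0.985, 0.17, -0.0], [-0.0, 0.0, -1.0]]
ft_force: [0.2, -0.4, -0.6]
opening: 0.0
```

Emit:
{"api": "arm_command", "payload": {"moves": [{"xyz":[0,0,0.008],"twist":0,"gripper":-1}]}}

```text
clock: 11.4
tool_pos: [545.9, 127.8, 39.7]
tcp_rot: [[-0.17, 0.985, -0.0], [0.985, 0.17, -0.0], [-0.0, -0.0, -1.0]]
ft_force: [-0.1, 0.2, 0.1]
opening: -0.2
```

Emit:
{"api": "arm_command", "payload": {"moves": [{"xyz":[0,0,0.008],"twist":0,"gripper":-1}]}}

```text
clock: 11.5
tool_pos: [545.9, 127.8, 39.4]
tcp_rot: [[-0.17, 0.985, 0.0], [0.985, 0.17, 0.0], [-0.0, 0.0, -1.0]]
ft_force: [0.1, -0.0, -0.4]
opening: -0.1
```

Emit:
{"api": "arm_command", "payload": {"moves": [{"xyz":[0,0,0.008],"twist":0,"gripper":-1}]}}

```text
clock: 11.6
tool_pos: [545.9, 127.8, 39.1]
tcp_rot: [[-0.17, 0.985, 0.0], [0.985, 0.17, -0.0], [-0.0, 0.0, -1.0]]
ft_force: [-0.4, 0.1, -0.3]
opening: -0.2
```

Emit:
{"api": "arm_command", "payload": {"moves": [{"xyz":[0,0,0.005],"twist":0,"gripper":-1}]}}

```text
clock: 11.7
tool_pos: [545.9, 127.9, 38.9]
tcp_rot: [[-0.171, 0.985, -0.0], [0.985, 0.171, 0.0], [0.0, -0.0, -1.0]]
ft_force: [0.1, 1.4, 0.2]
opening: -0.1
```

```bash
python3 - <<'E'
from h import *
s=state();print(s['clock'],s['tool_pos'],s['ft_force'],s['opening'],s['tau'])
a=cams.read_camera("side");b=cams.read_camera("wrist");cv2.imwrite('pics/c9.png',np.hstack([cv2.resize(a[205:265,290:350],(400,400),interpolation=2),cv2.resize(b[200:300,280:380],(400,400),interpolation=2)]))
E
```

```text
11.7 [545.85083626 127.85483005  38.9106054 ] [0.12557585 1.4035478  0.15629503] -0.13930588722477458 [-2.58744069e-03 -5.46227217e+01  2.53306769e+00 -1.71029931e+01
  8.59598134e-03  3.02583670e-03 -1.81175328e-04]
```

View pics/c9.png

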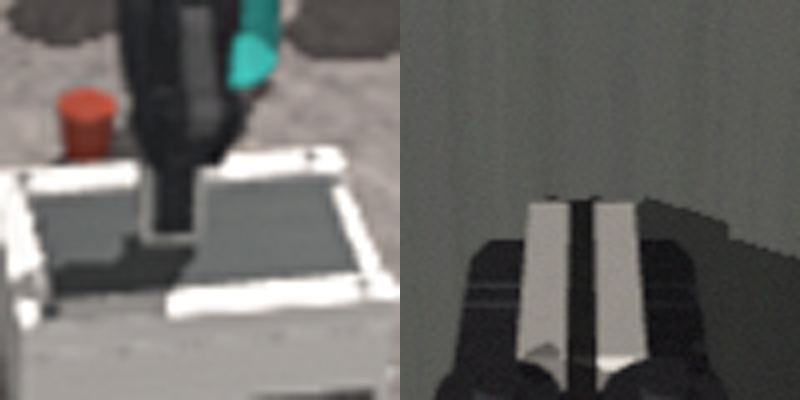

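Emit:
{"api": "arm_command", "payload": {"moves": [{"xyz":[0,0,0.008],"twist":0,"gripper":-1}]}}

```text
clock: 11.9
tool_pos: [545.9, 127.8, 38.6]
tcp_rot: [[-0.17, 0.985, 0.0], [0.985, 0.17, -0.0], [-0.0, 0.0, -1.0]]
ft_force: [0.1, -1.0, -0.4]
opening: 0.0
```

Emit:
{"api": "arm_command", "payload": {"moves": [{"xyz":[0,0,0.008],"twist":0,"gripper":-1}]}}

```text
clock: 12.0
tool_pos: [545.9, 127.8, 38.3]
tcp_rot: [[-0.17, 0.985, 0.0], [0.985, 0.17, 0.0], [0.0, 0.0, -1.0]]
ft_force: [-0.3, -0.6, -0.2]
opening: -0.1
```

Emit:
{"api": "arm_command", "payload": {"moves": [{"xyz":[0,0,0.006],"twist":0,"gripper":-1}]}}

```text
clock: 12.1
tool_pos: [545.9, 127.9, 38.1]
tcp_rot: [[-0.17, 0.985, 0.0], [0.985, 0.17, 0.0], [0.0, 0.0, -1.0]]
ft_force: [-1.0, -0.3, 1.7]
opening: 0.1
```

Emit:
{"api": "arm_command", "payload": {"moves": [{"xyz":[0,0,0.006],"twist":0,"gripper":-1}]}}

```text
clock: 12.2
tool_pos: [545.9, 127.8, 38.0]
tcp_rot: [[-0.17, 0.985, 0.0], [0.985, 0.17, 0.0], [0.0, 0.0, -1.0]]
ft_force: [-1.5, -0.4, 2.6]
opening: 0.2
```

Emit:
{"api": "arm_command", "payload": {"moves": [{"xyz":[0,0,0.006],"twist":0,"gripper":-1}]}}

```text
clock: 12.3
tool_pos: [545.9, 127.8, 37.8]
tcp_rot: [[-0.17, 0.985, 0.0], [0.985, 0.17, 0.0], [0.0, 0.0, -1.0]]
ft_force: [-1.5, -0.3, 4.7]
opening: -0.3
```

Emit:
{"api": "arm_command", "payload": {"moves": [{"xyz":[0,0,0.006],"twist":0,"gripper":-1}]}}

```text
clock: 12.4
tool_pos: [545.9, 127.8, 37.6]
tcp_rot: [[-0.17, 0.985, 0.0], [0.985, 0.17, 0.0], [0.0, 0.0, -1.0]]
ft_force: [-2.8, -1.5, 6.6]
opening: -0.2
```

Emit:
{"api": "arm_command", "payload": {"moves": [{"xyz":[0,0,0.006],"twist":0,"gripper":-1},{"xyz":[0,0,0.005],"twist":0,"gripper":-1}]}}

```text
clock: 12.6
tool_pos: [545.9, 127.8, 37.4]
tcp_rot: [[-0.17, 0.985, 0.0], [0.985, 0.17, 0.0], [0.0, 0.0, -1.0]]
ft_force: [-2.3, 0.4, 8.2]
opening: -0.1
```

Emit:
{"api": "arm_command", "payload": {"moves": [{"xyz":[0,0,0],"twist":0,"gripper":-1}]}}

```text
clock: 12.7
tool_pos: [545.9, 127.8, 37.5]
tcp_rot: [[-0.17, 0.985, 0.0], [0.985, 0.17, 0.0], [0.0, 0.0, -1.0]]
ft_force: [-2.3, -0.8, 8.5]
opening: -0.2
```

Emit:
{"api": "arm_command", "payload": {"moves": [{"xyz":[0,0,0.007],"twist":0,"gripper":-1},{"xyz":[0,-0.02,0],"twist":0,"gripper":-1},{"xyz":[0,-0.03,0],"twist":0,"gripper":-1},{"xyz":[0,-0.03,0],"twist":0,"gripper":-1}]}}

```text
clock: 13.1
tool_pos: [545.1, 127.8, 37.8]
tcp_rot: [[-0.17, 0.985, 0.005], [0.985, 0.17, 0.001], [0.0, 0.005, -1.0]]
ft_force: [2.3, -0.4, 5.6]
opening: -0.1
```

Emit:
{"api": "arm_command", "payload": {"moves": [{"xyz":[0,-0.02,0.006],"twist":0,"gripper":-1},{"xyz":[0,-0.02,0.006],"twist":0,"gripper":-1},{"xyz":[0,-0.02,0.003],"twist":0,"gripper":-1}]}}

```text
clock: 13.4
tool_pos: [543.6, 127.6, 37.6]
tcp_rot: [[-0.17, 0.985, 0.006], [0.985, 0.17, 0.002], [0.0, 0.006, -1.0]]
ft_force: [2.5, 0.0, 7.0]
opening: -0.0
```

Emit:
{"api": "arm_command", "payload": {"moves": [{"xyz":[0,-0.03,0.007],"twist":0,"gripper":-1},{"xyz":[0,-0.04,0.005],"twist":0,"gripper":-1},{"xyz":[0,-0.04,0],"twist":0,"gripper":-1},{"xyz":[0,-0.04,0],"twist":0,"gripper":-1}]}}

```text
clock: 13.8
tool_pos: [538.3, 126.7, 37.4]
tcp_rot: [[-0.17, 0.985, 0.007], [0.985, 0.17, 0.002], [0.001, 0.008, -1.0]]
ft_force: [4.0, -0.2, 9.6]
opening: -0.3
```

```bash
python3 - <<'E'
from h import *
s=state();print(s['clock'],s['tool_pos'],s['ft_force'])
b=cams.read_camera("wrist");cv2.imwrite('pics/w10.png',cv2.resize(b[90:300,230:420],None,fx=2.8,fy=2.8,interpolation=2))
E
```

```text
13.8 [538.32158043 126.74632417  37.44088616] [ 3.97991659 -0.21633311  9.6217283 ]
```

View pics/w10.png

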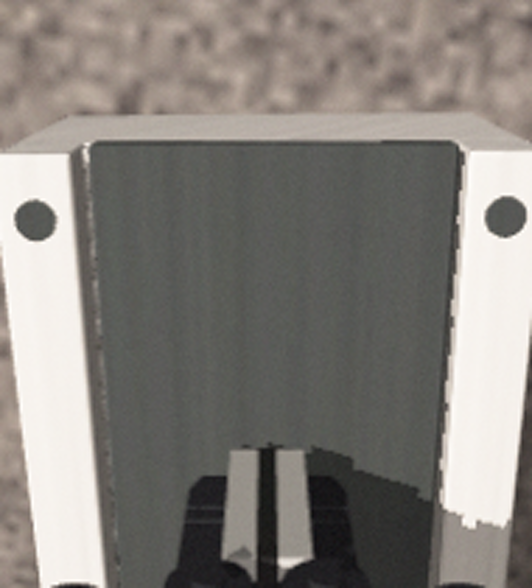

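Emit:
{"api": "arm_command", "payload": {"moves": [{"xyz":[0,-0.04,0],"twist":0,"gripper":-1},{"xyz":[0,-0.05,0],"twist":0,"gripper":-1},{"xyz":[0,-0.05,0],"twist":0,"gripper":-1},{"xyz":[0,-0.05,0],"twist":0,"gripper":-1}]}}

```text
clock: 14.25
tool_pos: [530.8, 125.5, 37.4]
tcp_rot: [[-0.17, 0.985, 0.007], [0.985, 0.17, 0.002], [0.001, 0.008, -1.0]]
ft_force: [3.8, -0.1, 8.3]
opening: 0.1
```

Emit:
{"api": "arm_command", "payload": {"moves": [{"xyz":[0,-0.05,0],"twist":0,"gripper":-1},{"xyz":[0,-0.05,0],"twist":0,"gripper":-1},{"xyz":[0,-0.05,0],"twist":0,"gripper":-1},{"xyz":[0,-0.05,0],"twist":0,"gripper":-1}]}}

```text
clock: 14.65
tool_pos: [523.0, 124.1, 37.4]
tcp_rot: [[-0.17, 0.985, 0.007], [0.985, 0.17, 0.002], [0.001, 0.008, -1.0]]
ft_force: [3.2, 0.1, 9.7]
opening: -0.2
```

Emit:
{"api": "arm_command", "payload": {"moves": [{"xyz":[0,-0.05,0.001],"twist":0,"gripper":-1},{"xyz":[0,-0.05,0],"twist":0,"gripper":-1},{"xyz":[0,-0.05,0],"twist":0,"gripper":-1},{"xyz":[0,-0.05,0],"twist":0,"gripper":-1},{"xyz":[0,-0.05,0],"twist":0,"gripper":-1},{"xyz":[0,-0.05,0],"twist":0,"gripper":-1}]}}

```text
clock: 15.25
tool_pos: [511.2, 122.2, 37.3]
tcp_rot: [[-0.17, 0.985, 0.008], [0.985, 0.17, 0.002], [0.001, 0.008, -1.0]]
ft_force: [3.4, 0.6, 9.4]
opening: 0.2
```

```bash
python3 - <<'E'
from h import *
s=state();print(s['clock'],s['tool_pos'],s['ft_force'])
np.savez('w11.npz',T=wT(s))
b=cams.read_camera("wrist");cv2.imwrite('pics/w11f.png',b);cv2.imwrite('pics/w11.png',cv2.resize(b[70:280,230:420],None,fx=2.8,fy=2.8,interpolation=2))
a=cams.read_camera("side");cv2.imwrite('pics/s11.png',cv2.resize(a[205:285,280:380],None,fx=6,fy=6,interpolation=2))
E
```

```text
15.25 [511.21192171 122.15886289  37.32916815] [3.37892668 0.55409454 9.36500762]
```

View pics/w11.png

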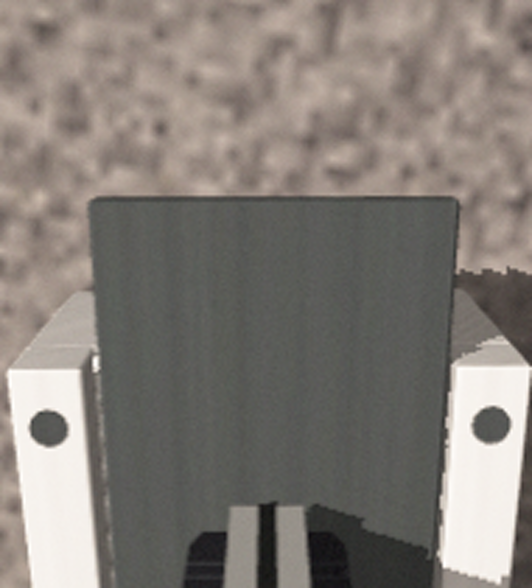

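View pics/s11.png

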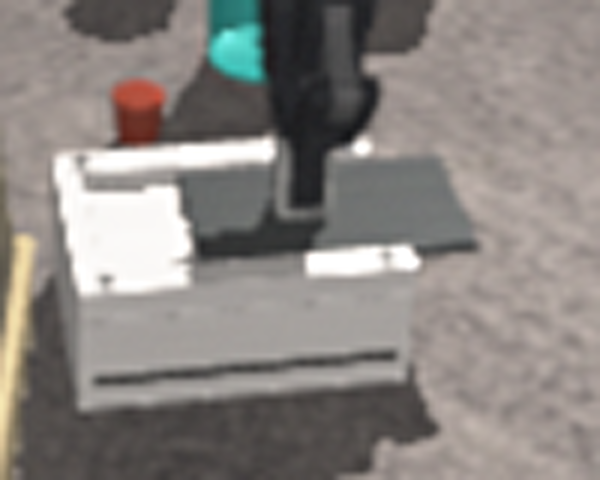

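Measure the overhang: the plate front edge is at crop row ~199; tray rim end corners at row ~368.

```bash
python3 - <<'E'
from h import *
T=np.load('w11.npz')['T']
g=lambda L:[((x+.5)/2.8+230-.5,(y+.5)/2.8+70-.5) for x,y in L]
u=np.array([np.cos(np.radians(9.85)),np.sin(np.radians(9.85))]);c=np.array([538.5,126.5])
R=onplane('wrist',g([(8,368),(530,364)]),56,T)[:,:2];F=onplane('wrist',g([(91,199),(458,198)]),54.5,T)[:,:2]
v=np.array([-u[1],u[0]])
for n,P in(('rim',R),('front',F)):print(n,P.round(1),((P-c)@u).round(1),((P-c)@v).round(1))
E
```

```text
rim [[483.3  70.9]
 [467.2 160.1]] [-63.9 -64.5] [-45.4  45.3]
front [[452.1  81.9]
 [441.8 141.2]] [-92.7 -92.8] [-29.2  31. ]
```

Emit:
{"api": "arm_command", "payload": {"moves": [{"xyz":[0,-0.05,0.001],"twist":0,"gripper":-1},{"xyz":[0,-0.05,0],"twist":0,"gripper":-1},{"xyz":[0,-0.05,0],"twist":0,"gripper":-1},{"xyz":[0,-0.05,0],"twist":0,"gripper":-1},{"xyz":[0,-0.04,0],"twist":0,"gripper":-1},{"xyz":[0,-0.02,0],"twist":0,"gripper":-1},{"xyz":[0,0,0],"twist":0,"gripper":-1}]}}

```text
clock: 16.05
tool_pos: [500.8, 120.4, 37.2]
tcp_rot: [[-0.17, 0.985, 0.007], [0.985, 0.17, 0.002], [0.001, 0.008, -1.0]]
ft_force: [3.6, 0.1, 9.5]
opening: 0.2
```

Emit:
{"api": "arm_command", "payload": {"moves": [{"xyz":[0,0,-0.02],"twist":0,"gripper":-1},{"xyz":[0,0,-0.03],"twist":0,"gripper":-1},{"xyz":[0,0,-0.05],"twist":0,"gripper":-1},{"xyz":[0,0,-0.3],"twist":0,"gripper":-1},{"xyz":[0,0,-0.9],"twist":0,"gripper":-1},{"xyz":[0,0,0],"twist":0,"gripper":-1}]}}

```text
clock: 16.65
tool_pos: [499.5, 119.9, 91.2]
tcp_rot: [[-0.17, 0.985, 0.006], [0.985, 0.17, 0.002], [0.001, 0.006, -1.0]]
ft_force: [1.4, -0.6, 0.0]
opening: -0.0
```

```bash
python3 - <<'E'
from h import *
s=state();print(s['clock'],s['tool_pos'],s['ft_force'])
np.savez('w12.npz',T=wT(s))
b=cams.read_camera("wrist");cv2.imwrite('pics/w12f.png',b);cv2.imwrite('pics/w12.png',cv2.resize(b[80:290,230:420],None,fx=2.8,fy=2.8,interpolation=2))
a=cams.read_camera("side");cv2.imwrite('pics/s12.png',cv2.resize(a[205:285,280:380],None,fx=6,fy=6,interpolation=2))
E
```

```text
16.65 [499.48772941 119.93947896  91.22356396] [ 1.40570218 -0.59858966  0.0473858 ]
```

View pics/w12.png

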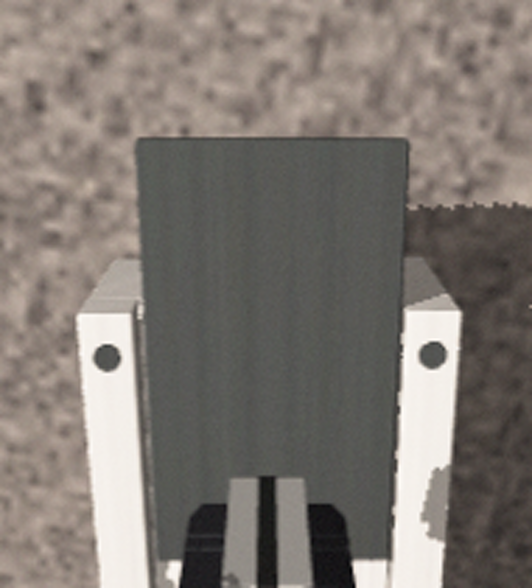

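View pics/s12.png

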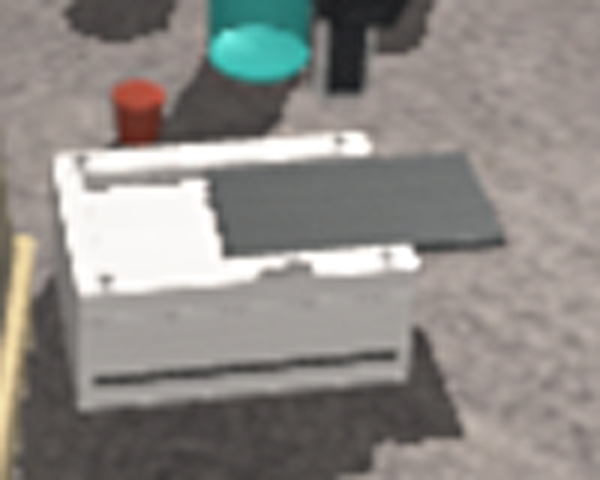

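```bash
python3 - <<'E'
from h import *
T=np.load('w12.npz')['T']
g=lambda L:[((x+.5)/2.8+230-.5,(y+.5)/2.8+80-.5) for x,y in L]
u=np.array([np.cos(np.radians(9.85)),np.sin(np.radians(9.85))]);c=np.array([538.5,126.5])
R=onplane('wrist',g([(77,314),(462,310)]),56,T)[:,:2];F=onplane('wrist',g([(136,139),(408,139),(160,560),(392,558)]),55,T)[:,:2]
v=np.array([-u[1],u[0]])
for n,P in(('rim',R),('plate',F)):print(n,P.round(1),((P-c)@u).round(1),((P-c)@v).round(1))
ax=F[2:].mean(0)-F[:2].mean(0);print(np.degrees(np.arctan2(ax[1],ax[0])),F.mean(0))
E
```

```text
rim [[483.6  70.7]
 [467.2 160.6]] [-63.6 -64.4] [-45.6  45.8]
plate [[440.9  79.4]
 [430.6 139.3]
 [548.6  98.8]
 [537.6 159.5]] [-104.2 -104.1    5.2    4.7] [-29.7  31.1 -29.   32.6]
10.42788052218657 [489.40816057 119.24714511]
```

Emit:
{"api": "arm_command", "payload": {"moves": [{"xyz":[0.01,-0.5,0],"twist":-0.06,"gripper":1},{"xyz":[0.015,-0.51,0],"twist":0,"gripper":1},{"xyz":[0,0,0],"twist":0,"gripper":1},{"xyz":[0,0,0],"twist":0,"gripper":1},{"xyz":[0,0,0.3],"twist":0,"gripper":1},{"xyz":[0,0,0.3],"twist":0,"gripper":1},{"xyz":[0,0,0],"twist":0,"gripper":1}]}}

```text
clock: 17.45
tool_pos: [455.9, 112.9, 61.4]
tcp_rot: [[-0.177, 0.984, -0.003], [0.984, 0.177, -0.001], [-0.001, -0.003, -1.0]]
ft_force: [0.0, 0.7, 0.5]
opening: 85.5
```

```bash
python3 - <<'E'
from h import *
s=state();print(s['clock'],s['tool_pos'],s['ft_force'],s['opening'])
np.savez('w13.npz',T=wT(s))
b=cams.read_camera("wrist");cv2.imwrite('pics/w13f.png',b)
a=cams.read_camera("side");cv2.imwrite('pics/s13.png',cv2.resize(a[185:285,270:390],None,fx=6,fy=6,interpolation=2))
E
```

```text
17.45 [455.88516384 112.9319037   61.35598341] [0.02424182 0.7435454  0.48332417] 85.45374667110421
```

View pics/w13f.png

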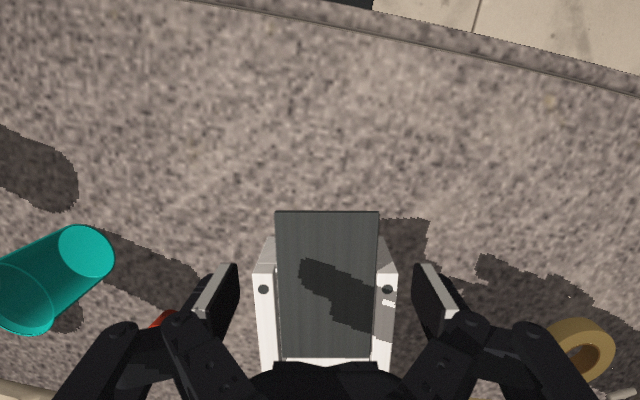

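View pics/s13.png

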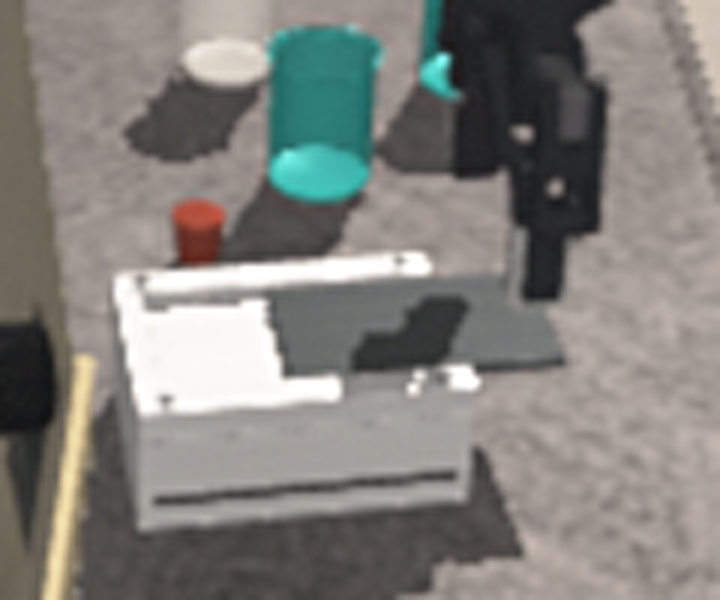

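```bash
python3 - <<'E'
from h import *
s=state();R=s['tcp_rot'];p=s['tool_pos']
for h in (43,55):
  for y in(-11,11):
    print(h,y,[(z,((proj('side',[p+R[:,0]*h+R[:,1]*y+[0,0,z]])-[270,185])*6+2.5)[0].round(0)) for z in (0,15,25,35,45)])
E
```

```text
43 -11 [(0, array([548., 359.])), (15, array([552., 327.])), (25, array([554., 305.])), (35, array([557., 283.])), (45, array([559., 261.]))]
43 11 [(0, array([492., 364.])), (15, array([495., 332.])), (25, array([498., 310.])), (35, array([500., 288.])), (45, array([502., 266.]))]
55 -11 [(0, array([557., 378.])), (15, array([561., 346.])), (25, array([563., 324.])), (35, array([566., 302.])), (45, array([568., 279.]))]
55 11 [(0, array([501., 383.])), (15, array([504., 351.])), (25, array([506., 329.])), (35, array([508., 306.])), (45, array([510., 284.]))]
```

Emit:
{"api": "arm_command", "payload": {"moves": [{"xyz":[0.01,0.09,0],"twist":0,"gripper":1},{"xyz":[0,0,0.25],"twist":0,"gripper":1},{"xyz":[0,0,0.25],"twist":0,"gripper":1},{"xyz":[0,0,0.25],"twist":0,"gripper":1},{"xyz":[0,0,0],"twist":0,"gripper":1}]}}

```text
clock: 18.05
tool_pos: [459.2, 114.0, 31.8]
tcp_rot: [[-0.177, 0.984, -0.003], [0.984, 0.177, -0.001], [-0.0, -0.003, -1.0]]
ft_force: [0.2, 0.0, 0.3]
opening: 85.5
```

```bash
python3 - <<'E'
from h import *
s=state();print(s['clock'],s['tool_pos'],s['ft_force'],s['opening'])
b=cams.read_camera("wrist");cv2.imwrite('pics/w14f.png',b)
a=cams.read_camera("side");cv2.imwrite('pics/s14.png',cv2.resize(a[185:285,270:390],None,fx=6,fy=6,interpolation=2))
E
```

```text
18.05 [459.17538113 113.95787788  31.84333401] [0.19229329 0.02593188 0.28714955] 85.46589449505313
```

View pics/w14f.png

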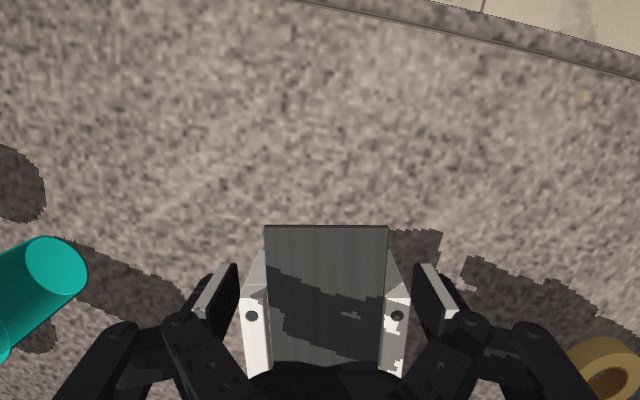

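View pics/s14.png

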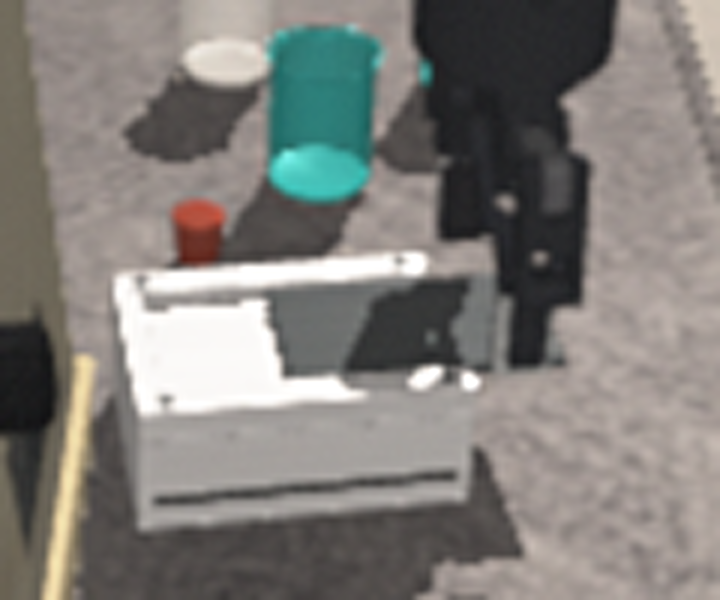

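Emit:
{"api": "arm_command", "payload": {"moves": [{"xyz":[0,0,0.2],"twist":0,"gripper":1},{"xyz":[0,0,0.2],"twist":0,"gripper":1},{"xyz":[0,0,0.1],"twist":0,"gripper":1},{"xyz":[0,0,0],"twist":0,"gripper":1}]}}

```text
clock: 18.55
tool_pos: [459.9, 114.2, 12.8]
tcp_rot: [[-0.177, 0.984, -0.001], [0.984, 0.177, -0.0], [-0.0, -0.001, -1.0]]
ft_force: [-0.6, -0.3, 0.5]
opening: 85.6
```

```bash
python3 - <<'E'
from h import *
s=state();print(s['clock'],s['tool_pos'],s['ft_force'],s['opening'])
a=cams.read_camera("side");cv2.imwrite('pics/s15.png',cv2.resize(a[185:285,270:390],None,fx=6,fy=6,interpolation=2))
E
```

```text
18.55 [459.94373254 114.21399741  12.75979297] [-0.63267612 -0.3124254   0.5463542 ] 85.56388335395742
```

View pics/s15.png

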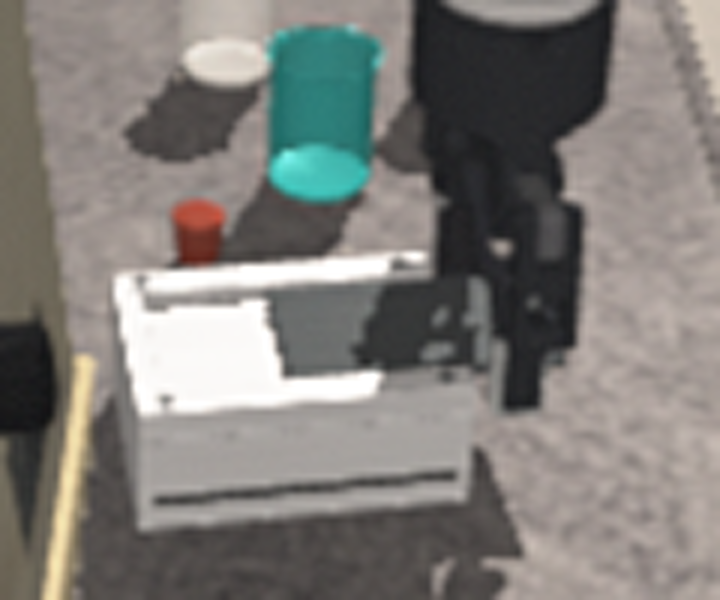

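Emit:
{"api": "arm_command", "payload": {"moves": [{"xyz":[0,0,0],"twist":0,"gripper":0.6},{"xyz":[0,0,0],"twist":0,"gripper":0.5},{"xyz":[0,0,0],"twist":0,"gripper":-1},{"xyz":[0,0,0],"twist":0,"gripper":-1},{"xyz":[0,0,0],"twist":0,"gripper":-1}], "squeeze": 30}}

```text
clock: 19.1
tool_pos: [460.7, 114.4, 13.7]
tcp_rot: [[-0.177, 0.984, 0.001], [0.984, 0.177, 0.0], [0.0, 0.001, -1.0]]
ft_force: [-0.0, -0.1, 3.0]
opening: 60.9
```

Emit:
{"api": "arm_command", "payload": {"moves": [{"xyz":[0,0,0],"twist":0,"gripper":-1},{"xyz":[0,0,0],"twist":0,"gripper":-1}], "squeeze": 80}}

```text
clock: 19.3
tool_pos: [460.7, 114.4, 13.7]
tcp_rot: [[-0.177, 0.984, 0.0], [0.984, 0.177, 0.0], [0.0, 0.0, -1.0]]
ft_force: [-0.8, -0.4, 5.1]
opening: 59.9
```

```bash
python3 - <<'E'
from h import *
s=state();print(s['clock'],s['tool_pos'],s['ft_force'],s['opening'],s['torque'])
b=cams.read_camera("wrist");cv2.imwrite('pics/w16f.png',b)
a=cams.read_camera("side");cv2.imwrite('pics/s16.png',cv2.resize(a[185:285,270:390],None,fx=6,fy=6,interpolation=2))
E
```

```text
19.3 [460.71891777 114.42091126  13.7320327 ] [-0.76951122 -0.44659772  5.05750856] 59.85363648969753 [0.01556265 0.10937042 0.00018252]
```

View pics/s16.png

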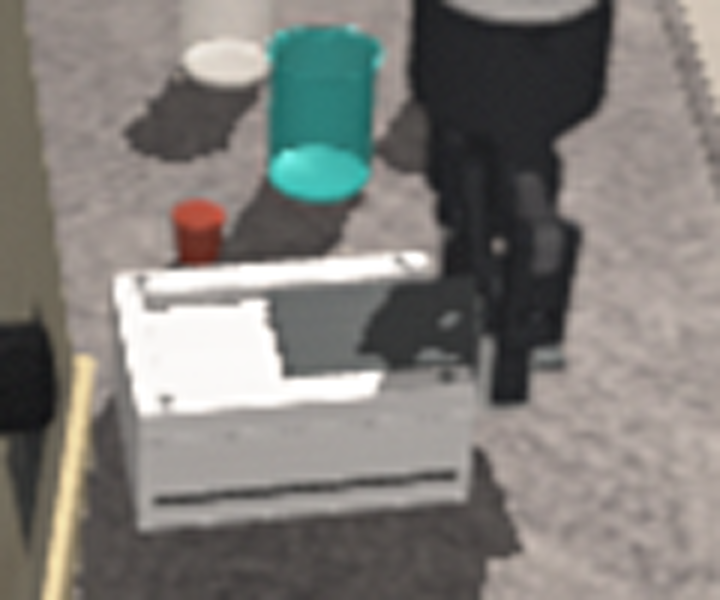

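View pics/w16f.png

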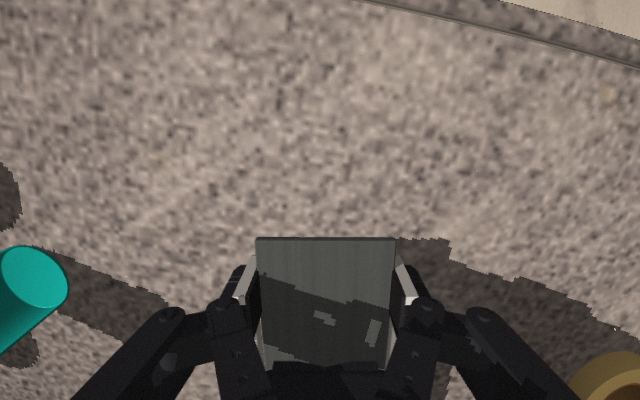

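Emit:
{"api": "arm_command", "payload": {"moves": [{"xyz":[0,0,-0.03],"twist":0,"gripper":-1},{"xyz":[0,0,-0.05],"twist":0,"gripper":-1},{"xyz":[0,0,-0.1],"twist":0,"gripper":-1},{"xyz":[0,0,-0.15],"twist":0,"gripper":-1},{"xyz":[0,0,-0.2],"twist":0,"gripper":-1},{"xyz":[0,0,-0.2],"twist":0,"gripper":-1},{"xyz":[0,0,0],"twist":0,"gripper":-1}]}}

```text
clock: 20.1
tool_pos: [461.5, 114.7, 43.9]
tcp_rot: [[-0.177, 0.984, 0.002], [0.984, 0.177, 0.001], [0.0, 0.002, -1.0]]
ft_force: [1.6, -0.3, -2.2]
opening: 59.7
```

```bash
python3 - <<'E'
from h import *
s=state();print(s['clock'],s['tool_pos'],s['ft_force'],s['opening'],s['torque'])
b=cams.read_camera("wrist");cv2.imwrite('pics/w17f.png',b)
a=cams.read_camera("side");cv2.imwrite('pics/s17.png',cv2.resize(a[185:285,270:390],None,fx=6,fy=6,interpolation=2))
E
```

```text
20.1 [461.45866634 114.65915746  43.9428855 ] [ 1.61747371 -0.28345341 -2.19645162] 59.723263151661875 [-0.04136893  0.05353223  0.02400332]
```

View pics/s17.png

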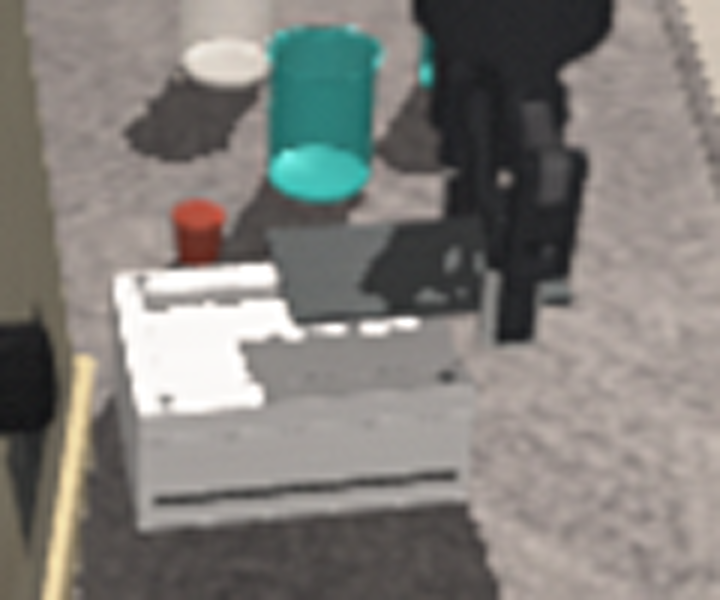

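Emit:
{"api": "arm_command", "payload": {"moves": [{"xyz":[0,0,-0.5],"twist":0,"gripper":-1},{"xyz":[0,0,-0.5],"twist":0,"gripper":-1},{"xyz":[0,0,-0.5],"twist":0,"gripper":-1},{"xyz":[-0.3,0.01,-0.1],"twist":0,"gripper":-1},{"xyz":[-0.6,0.03,0],"twist":0,"gripper":-1},{"xyz":[-0.7,0.03,0],"twist":0,"gripper":-1},{"xyz":[-0.7,0.03,0],"twist":0,"gripper":-1},{"xyz":[-0.7,0.03,0],"twist":0,"gripper":-1}]}}

```text
clock: 21.0
tool_pos: [486.2, -5.0, 105.7]
tcp_rot: [[-0.176, 0.984, -0.001], [0.984, 0.176, -0.001], [-0.0, -0.001, -1.0]]
ft_force: [0.5, -0.1, -2.7]
opening: 59.6
```

Emit:
{"api": "arm_command", "payload": {"moves": [{"xyz":[-0.7,0.03,0],"twist":0,"gripper":-1},{"xyz":[-0.5,0.02,0],"twist":0,"gripper":-1},{"xyz":[-0.3,0,0],"twist":0,"gripper":-1},{"xyz":[0,0,0],"twist":0,"gripper":-1}]}}

```text
clock: 21.4
tool_pos: [498.9, -63.9, 106.0]
tcp_rot: [[-0.173, 0.985, -0.001], [0.985, 0.173, -0.001], [-0.001, -0.001, -1.0]]
ft_force: [-0.7, 0.8, -3.2]
opening: 59.7
```

```bash
python3 - <<'E'
from h import *
s=state();print(s['clock'],s['tool_pos'],s['ft_force'],s['opening'],s['torque'])
np.savez('w18.npz',T=wT(s))
b=cams.read_camera("wrist");cv2.imwrite('pics/w18f.png',b)
a=cams.read_camera("side");cv2.imwrite('pics/s18f.png',a);cv2.imwrite('pics/s18.png',cv2.resize(a[130:230,270:390],None,fx=6,fy=6,interpolation=2))
E
```

```text
21.4 [498.901316   -63.85553279 106.00216994] [-0.70732109  0.82839787 -3.21664852] 59.736033011072564 [-0.01192632  0.08950131  0.01802376]
```

View pics/w18f.png

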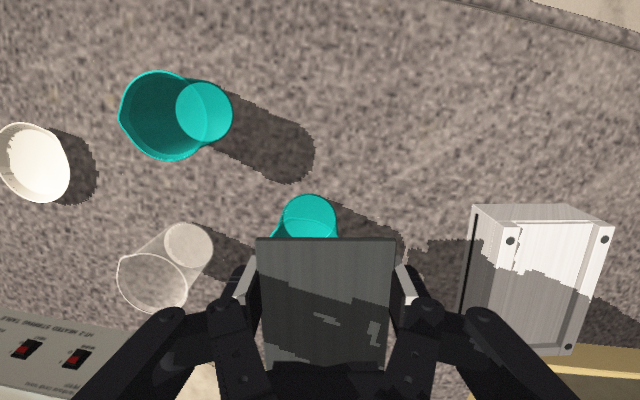

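View pics/s18.png

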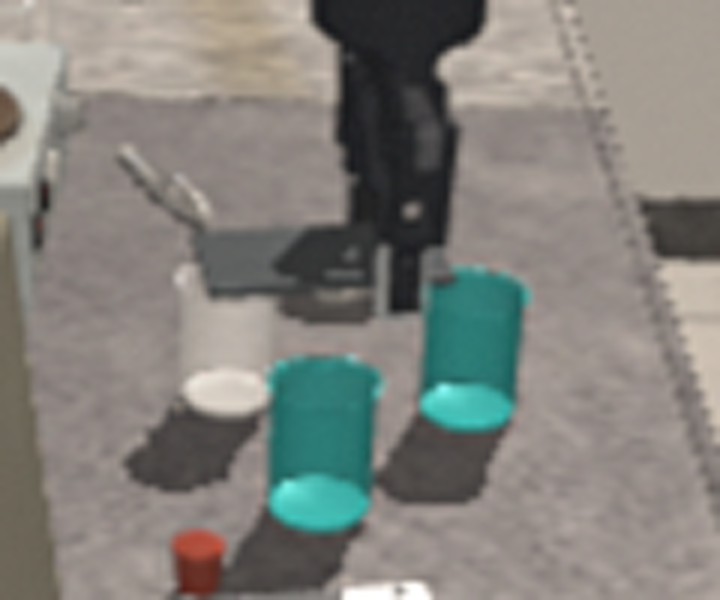

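```bash
python3 - <<'E'
from h import *
b=cv2.imread('pics/w18f.png')
cv2.imwrite('pics/w18c.png',cv2.resize(b[215:325,105:225],None,fx=5,fy=5,interpolation=2))
cv2.imwrite('pics/w18p.png',cv2.resize(b[220:380,240:415],None,fx=3.5,fy=3.5,interpolation=2))
E
```

```text
(no output)
```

View pics/w18c.png

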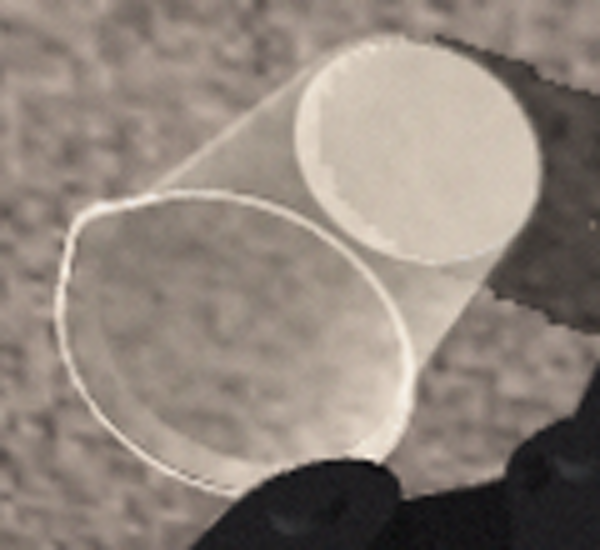

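View pics/w18p.png

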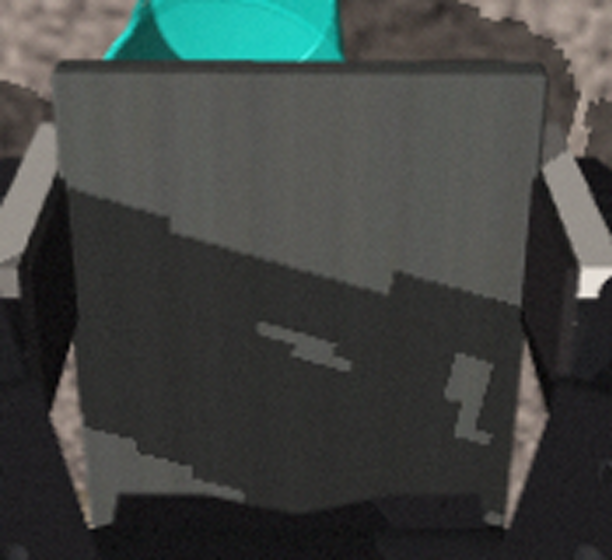

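```bash
python3 - <<'E'
from h import *
T=np.load('w18.npz')['T'];H=cams.camera_model('wrist')['hand_eye']
g=lambda L,s,x0,y0:[((x+.5)/s+x0-.5,(y+.5)/s+y0-.5) for x,y in L]
def circ(L,z):
    B=onplane('wrist',g(L,5,105,215),z,T)[:,:2]
    A=np.c_[2*B,np.ones(len(B))];x=np.linalg.lstsq(A,(B**2).sum(1),rcond=None)[0];print(z,x[:2],np.sqrt(x[2]+x[:2]@x[:2]))
circ([(160,197),(210,190),(270,205),(330,240),(380,290),(408,345),(410,390),(380,458),(235,495),(170,475),(110,420),(68,350),(58,290)],71)
circ([(300,110),(340,60),(400,40),(460,50),(510,85),(540,150),(530,210),(490,250),(440,264),(370,240),(320,190),(298,140)],1)
o,d=ray('wrist',g([(56,64),(545,64),(92,527),(505,527)],3.5,240,220),H)
for a,b in((0,1),(2,3)):
    t=62/np.linalg.norm(d[a]-d[b]); print('tool pts',(o+t*d[a]).round(1),(o+t*d[b]).round(1))
for z in(-37,-39,-41,-43,-45):
    q=o+d*((z-o[2])/d[:,2])[:,None];print(z,q[:,:2].round(1).tolist())
E
```

```text
71 [ 570.25466129 -185.47991734] 27.05929105531554
1 [ 572.25944392 -185.97056916] 23.86345002979948
tool pts [-31.6 -24.8 -36.5] [ 30.4 -24.7 -36.5]
tool pts [-31.9  51.1 -38.7] [ 30.1  51.1 -38.7]
-37 [[-31.5, -25.0], [30.3, -25.0], [-32.3, 52.9], [30.5, 53.0]]
-39 [[-31.0, -26.0], [29.8, -25.9], [-31.8, 50.7], [30.0, 50.8]]
-41 [[-30.5, -26.9], [29.3, -26.9], [-31.3, 48.5], [29.5, 48.5]]
-43 [[-30.0, -27.9], [28.7, -27.9], [-30.8, 46.2], [29.0, 46.3]]
-45 [[-29.5, -28.9], [28.2, -28.8], [-30.3, 44.0], [28.5, 44.1]]
```

Emit:
{"api": "arm_command", "payload": {"moves": [{"xyz":[-0.3,0.05,0],"twist":0,"gripper":-1},{"xyz":[-0.6,0.09,0],"twist":0,"gripper":-1},{"xyz":[-0.7,0.1,0],"twist":0,"gripper":-1},{"xyz":[-0.7,0.1,0],"twist":0,"gripper":-1},{"xyz":[-0.6,0.09,0],"twist":0,"gripper":-1},{"xyz":[-0.4,0.06,0],"twist":0,"gripper":-1},{"xyz":[0,0,0],"twist":0,"gripper":-1},{"xyz":[0,0,0],"twist":0,"gripper":-1}]}}

```text
clock: 22.3
tool_pos: [541.8, -187.0, 106.4]
tcp_rot: [[-0.177, 0.984, -0.001], [0.984, 0.177, 0.001], [0.001, -0.0, -1.0]]
ft_force: [0.2, -0.1, -3.0]
opening: 60.0
```

```bash
python3 - <<'E'
from h import *
s=state();print(s['clock'],s['tool_pos'],s['tcp_rot'],s['ft_force'],s['opening'])
a=cams.read_camera("side");cv2.imwrite('pics/s19.png',cv2.resize(a[130:230,270:390],None,fx=6,fy=6,interpolation=2))
E
```

```text
22.3 [ 541.79010807 -187.00664357  106.38836272] [[-1.77199373e-01  9.84174775e-01 -6.28693572e-04]
 [ 9.84174413e-01  1.77199919e-01  9.55778942e-04]
 [ 1.05205797e-03 -4.49380698e-04 -9.99999346e-01]] [ 0.22462306 -0.10472329 -2.9950647 ] 60.00609581529343
```

View pics/s19.png

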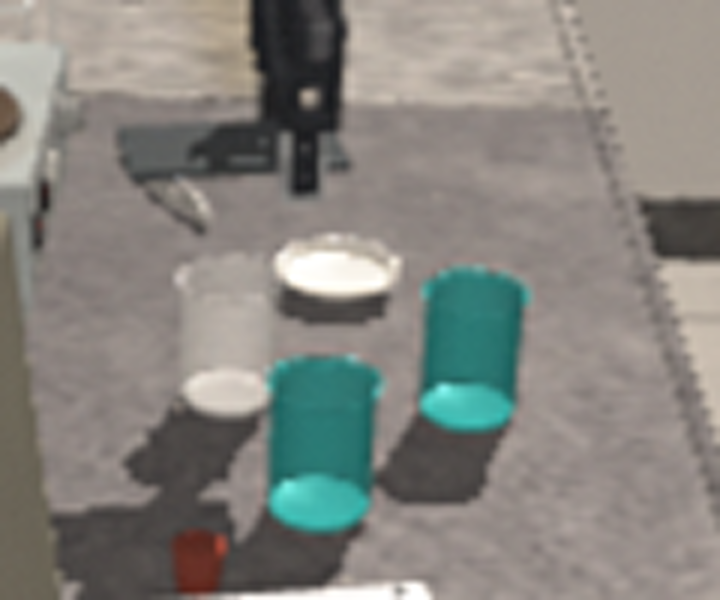

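Emit:
{"api": "arm_command", "payload": {"moves": [{"xyz":[-0.09,-0.035,0],"twist":0,"gripper":-1},{"xyz":[0,0,0.3],"twist":0,"gripper":-1},{"xyz":[0,0,0.35],"twist":0,"gripper":-1},{"xyz":[0,0,0.35],"twist":0,"gripper":-1},{"xyz":[0,0,0.25],"twist":0,"gripper":-1},{"xyz":[0,0,0.15],"twist":0,"gripper":-1},{"xyz":[0,0,0],"twist":0,"gripper":-1}]}}

```text
clock: 23.05
tool_pos: [540.5, -191.5, 49.4]
tcp_rot: [[-0.177, 0.984, -0.002], [0.984, 0.177, 0.001], [0.001, -0.002, -1.0]]
ft_force: [0.5, -0.2, -2.4]
opening: 59.5
```

```bash
python3 - <<'E'
from h import *
s=state();print(s['clock'],s['tool_pos'],s['ft_force'],s['opening'])
a=cams.read_camera("side");cv2.imwrite('pics/s20.png',cv2.resize(a[150:220,285:355],None,fx=8,fy=8,interpolation=2))
a=cams.read_camera("top");cv2.imwrite('pics/t20.png',cv2.resize(a[160:230,340:430],None,fx=7,fy=7,interpolation=2))
E
```

```text
23.05 [ 540.47091717 -191.49241606   49.44034792] [ 0.52802948 -0.24590205 -2.36107122] 59.53897860506998
```

View pics/s20.png

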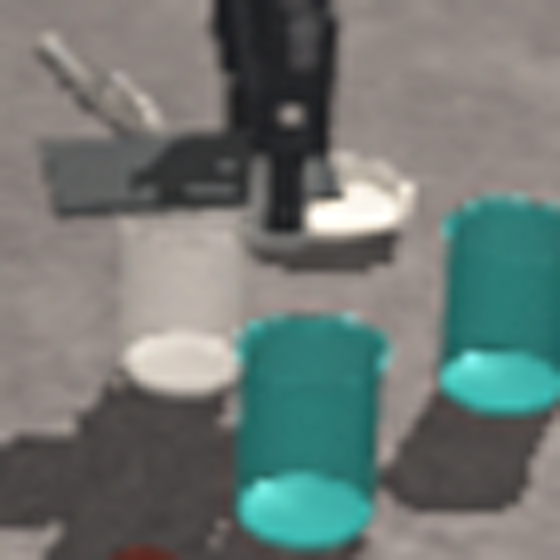

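View pics/t20.png

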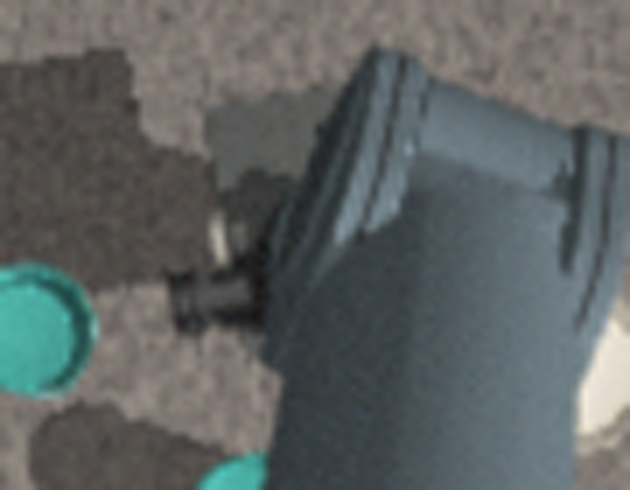

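```bash
python3 - <<'E'
from h import *
s=state();R=s['tcp_rot'];p=s['tool_pos']
for dz in (36,39,41.3):
  q=[p+R[:,0]*(-.7+a)+R[:,1]*84.3+[0,0,dz] for a in(-31,31)]
  print(dz,((proj('side',q)-[285,150])*8+3.5).round(0).tolist())
print(p+R[:,0]*-.7+R[:,1]*29.3)
c=[[570+27*np.cos(t),-186.5+27*np.sin(t),71] for t in (0,np.pi/2,np.pi,-np.pi/2)]
print(((proj('side',c)-[285,150])*8+3.5).round(0).tolist())
for z in(0,):
  c=[[570+24*np.cos(t),-186.5+24*np.sin(t),z] for t in (0,np.pi/2,np.pi,-np.pi/2)]
  print(((proj('side',c)-[285,150])*8+3.5).round(0).tolist())
E
```

```text
36 [[32.0, 141.0], [49.0, 210.0]]
39 [[32.0, 134.0], [49.0, 202.0]]
41.3 [[32.0, 129.0], [49.0, 197.0]]
[ 570.42707113 -187.42827754   50.72398694]
[[114.0, 204.0], [181.0, 237.0], [253.0, 208.0], [185.0, 176.0]]
[[120.0, 365.0], [179.0, 396.0], [241.0, 368.0], [182.0, 338.0]]
```

Emit:
{"api": "arm_command", "payload": {"moves": [{"xyz":[0,0.05,0.05],"twist":0,"gripper":-1},{"xyz":[0,0,0.05],"twist":0,"gripper":-1},{"xyz":[0,0,0.05],"twist":0,"gripper":-1},{"xyz":[0,0,0.03],"twist":0,"gripper":-1},{"xyz":[0,0,0],"twist":0,"gripper":-1}]}}

```text
clock: 23.65
tool_pos: [543.0, -191.4, 43.3]
tcp_rot: [[-0.177, 0.984, -0.0], [0.984, 0.177, 0.0], [0.0, -0.0, -1.0]]
ft_force: [-0.3, 0.9, -2.6]
opening: 59.4
```

Emit:
{"api": "arm_command", "payload": {"moves": [{"xyz":[0,0,0.02],"twist":0,"gripper":-1},{"xyz":[0,0,0.02],"twist":0,"gripper":-1}]}}

```text
clock: 23.85
tool_pos: [543.3, -191.4, 41.9]
tcp_rot: [[-0.177, 0.984, 0.0], [0.984, 0.177, -0.0], [-0.0, 0.0, -1.0]]
ft_force: [0.3, 0.9, -2.4]
opening: 60.1
```

Emit:
{"api": "arm_command", "payload": {"moves": [{"xyz":[0,0,0.015],"twist":0,"gripper":-1}]}}

```text
clock: 23.95
tool_pos: [543.3, -191.5, 41.2]
tcp_rot: [[-0.177, 0.984, 0.0], [0.984, 0.177, -0.0], [-0.0, 0.0, -1.0]]
ft_force: [-0.4, 0.5, -2.8]
opening: 59.7
```

Emit:
{"api": "arm_command", "payload": {"moves": [{"xyz":[0,0,0.015],"twist":0,"gripper":-1}]}}

```text
clock: 24.05
tool_pos: [543.2, -191.4, 40.6]
tcp_rot: [[-0.177, 0.984, 0.0], [0.984, 0.177, -0.0], [-0.0, 0.0, -1.0]]
ft_force: [-0.4, 0.2, -3.8]
opening: 59.7
```

Emit:
{"api": "arm_command", "payload": {"moves": [{"xyz":[0,-0.01,0.015],"twist":0,"gripper":-1}]}}

```text
clock: 24.15
tool_pos: [542.9, -191.4, 40.0]
tcp_rot: [[-0.177, 0.984, 0.0], [0.984, 0.177, 0.0], [0.0, 0.0, -1.0]]
ft_force: [-0.2, -0.5, -2.7]
opening: 59.5
```

Emit:
{"api": "arm_command", "payload": {"moves": [{"xyz":[0,0,0.015],"twist":0,"gripper":-1}]}}

```text
clock: 24.25
tool_pos: [542.8, -191.5, 39.4]
tcp_rot: [[-0.177, 0.984, 0.0], [0.984, 0.177, -0.0], [-0.0, 0.0, -1.0]]
ft_force: [-0.1, 0.2, -2.8]
opening: 59.7
```

Emit:
{"api": "arm_command", "payload": {"moves": [{"xyz":[0,0,0.015],"twist":0,"gripper":-1}]}}

```text
clock: 24.35
tool_pos: [542.8, -191.5, 38.8]
tcp_rot: [[-0.177, 0.984, 0.0], [0.984, 0.177, 0.0], [0.0, 0.0, -1.0]]
ft_force: [-0.6, -0.6, -2.9]
opening: 59.8
```

Emit:
{"api": "arm_command", "payload": {"moves": [{"xyz":[0,0,0.012],"twist":0,"gripper":-1}]}}

```text
clock: 24.45
tool_pos: [542.8, -191.5, 38.3]
tcp_rot: [[-0.177, 0.984, 0.0], [0.984, 0.177, -0.0], [-0.0, 0.0, -1.0]]
ft_force: [0.7, 0.7, -2.2]
opening: 59.6
```

```bash
python3 - <<'E'
from h import *
s=state();print(s['clock'],s['tool_pos'],s['ft_force'],s['torque'])
a=cams.read_camera("side");cv2.imwrite('pics/s21.png',cv2.resize(a[150:220,285:355],None,fx=8,fy=8,interpolation=2))
E
```

```text
24.45 [ 542.82744588 -191.48873552   38.33128596] [ 0.69362678  0.74465777 -2.18870354] [-0.0306956   0.07057013 -0.01635379]
```

View pics/s21.png

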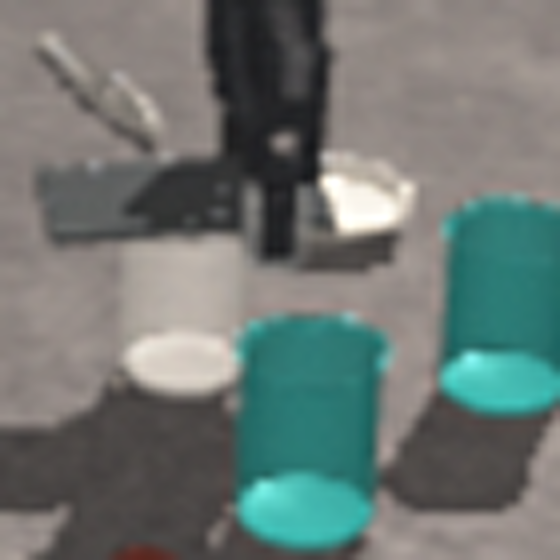

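Emit:
{"api": "arm_command", "payload": {"moves": [{"xyz":[0,0,0.012],"twist":0,"gripper":-1}]}}

```text
clock: 24.6
tool_pos: [542.9, -191.5, 37.9]
tcp_rot: [[-0.177, 0.984, 0.0], [0.984, 0.177, -0.0], [-0.0, 0.0, -1.0]]
ft_force: [-0.5, -0.2, -2.2]
opening: 59.5
```

Emit:
{"api": "arm_command", "payload": {"moves": [{"xyz":[0,0,0.012],"twist":0,"gripper":-1}]}}

```text
clock: 24.7
tool_pos: [542.9, -191.5, 37.4]
tcp_rot: [[-0.177, 0.984, 0.0], [0.984, 0.177, -0.0], [-0.0, 0.0, -1.0]]
ft_force: [0.0, 0.3, -2.5]
opening: 59.6
```

Emit:
{"api": "arm_command", "payload": {"moves": [{"xyz":[0,0,0.012],"twist":0,"gripper":-1}]}}

```text
clock: 24.8
tool_pos: [542.8, -191.5, 36.9]
tcp_rot: [[-0.177, 0.984, 0.0], [0.984, 0.177, 0.0], [-0.0, 0.0, -1.0]]
ft_force: [1.8, -0.6, -2.3]
opening: 59.9
```

Emit:
{"api": "arm_command", "payload": {"moves": [{"xyz":[0,0,0.012],"twist":0,"gripper":-1}]}}

```text
clock: 24.9
tool_pos: [542.8, -191.5, 36.4]
tcp_rot: [[-0.177, 0.984, 0.0], [0.984, 0.177, -0.0], [-0.0, 0.0, -1.0]]
ft_force: [0.5, -0.6, -2.8]
opening: 59.8
```

Emit:
{"api": "arm_command", "payload": {"moves": [{"xyz":[0,0,0.012],"twist":0,"gripper":-1}]}}

```text
clock: 25.0
tool_pos: [542.8, -191.5, 35.9]
tcp_rot: [[-0.177, 0.984, -0.0], [0.984, 0.177, 0.0], [0.0, -0.0, -1.0]]
ft_force: [-0.3, -0.2, -3.0]
opening: 59.6
```

Emit:
{"api": "arm_command", "payload": {"moves": [{"xyz":[0,0,0.01],"twist":0,"gripper":-1}]}}

```text
clock: 25.1
tool_pos: [542.9, -191.5, 35.6]
tcp_rot: [[-0.177, 0.984, 0.0], [0.984, 0.177, 0.0], [0.0, 0.0, -1.0]]
ft_force: [-0.3, 0.4, -1.7]
opening: 59.6
```

Emit:
{"api": "arm_command", "payload": {"moves": [{"xyz":[0,0,0.01],"twist":0,"gripper":-1}]}}

```text
clock: 25.2
tool_pos: [542.9, -191.6, 35.4]
tcp_rot: [[-0.177, 0.984, 0.0], [0.984, 0.177, -0.0], [-0.0, 0.0, -1.0]]
ft_force: [-1.9, 0.3, 2.4]
opening: 59.9
```

```bash
python3 - <<'E'
from h import *
s=state();print(s['clock'],s['tool_pos'],s['ft_force'],s['torque'])
a=cams.read_camera("side");cv2.imwrite('pics/s22.png',cv2.resize(a[150:220,285:355],None,fx=8,fy=8,interpolation=2))
E
```

```text
25.2 [ 542.86179037 -191.56941599   35.35763707] [-1.93925941  0.30374378  2.41468971] [ 0.13116531  0.3385917  -0.00150869]
```

View pics/s22.png

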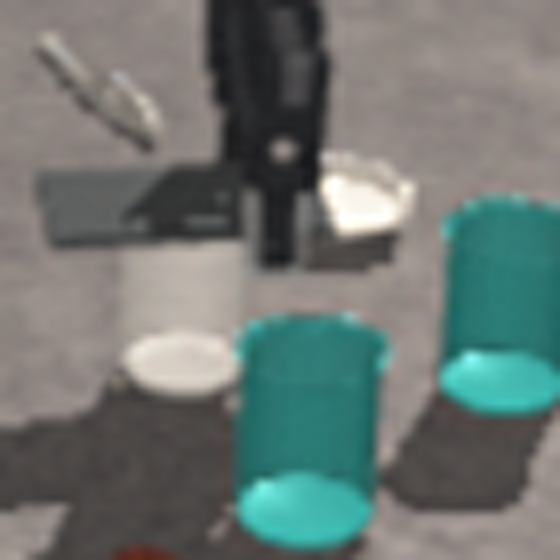

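Emit:
{"api": "arm_command", "payload": {"moves": [{"xyz":[0,0,0],"twist":0,"gripper":-1},{"xyz":[0,0,0],"twist":0,"gripper":-1},{"xyz":[0,0,0.008],"twist":0,"gripper":-1}], "squeeze": 20}}

```text
clock: 25.55
tool_pos: [542.9, -191.6, 35.3]
tcp_rot: [[-0.177, 0.984, 0.0], [0.984, 0.177, -0.0], [-0.0, 0.0, -1.0]]
ft_force: [-3.8, 1.2, 7.1]
opening: 59.8
```

Emit:
{"api": "arm_command", "payload": {"moves": [{"xyz":[0,0,-0.006],"twist":0,"gripper":0.42},{"xyz":[0,0,0],"twist":0,"gripper":0.46},{"xyz":[0,0,0],"twist":0,"gripper":0.5},{"xyz":[0,0,0],"twist":0,"gripper":0.55},{"xyz":[0,0,0],"twist":0,"gripper":0.62},{"xyz":[0,0,0],"twist":0,"gripper":0.7},{"xyz":[0,0,0],"twist":0,"gripper":0.7}]}}

```text
clock: 26.25
tool_pos: [542.9, -191.5, 35.1]
tcp_rot: [[-0.177, 0.984, 0.0], [0.984, 0.177, -0.0], [-0.0, 0.0, -1.0]]
ft_force: [0.1, -0.5, 0.1]
opening: 72.7
```

```bash
python3 - <<'E'
from h import *
s=state();print(s['clock'],s['tool_pos'],s['ft_force'],s['opening'])
b=cams.read_camera("wrist");cv2.imwrite('pics/w23.png',b)
a=cams.read_camera("side");cv2.imwrite('pics/s23.png',cv2.resize(a[150:220,285:355],None,fx=8,fy=8,interpolation=2))
E
```

```text
26.25 [ 542.8523856  -191.51776261   35.11570801] [ 0.13922388 -0.47205706  0.08393913] 72.73323177768476
```

View pics/s23.png

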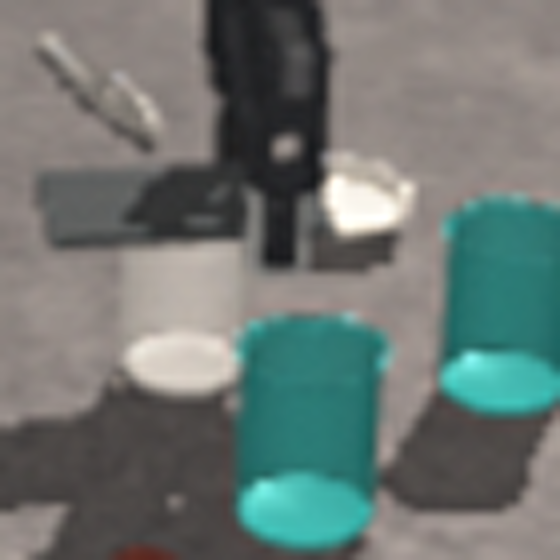

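View pics/w23.png

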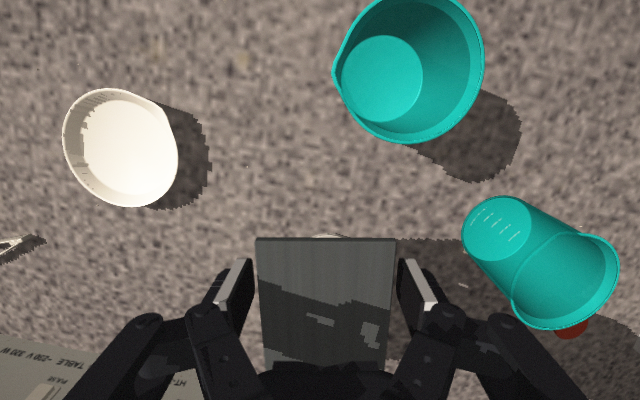

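Emit:
{"api": "arm_command", "payload": {"moves": [{"xyz":[0,0,0],"twist":0,"gripper":0.8},{"xyz":[0,0,-0.1],"twist":0,"gripper":0.8},{"xyz":[0,0,-0.2],"twist":0,"gripper":0.8},{"xyz":[0,0,-0.3],"twist":0,"gripper":0.8},{"xyz":[0,0,-0.5],"twist":0,"gripper":0.8},{"xyz":[0,0,-0.8],"twist":0,"gripper":0.8},{"xyz":[0,0,-0.9],"twist":0,"gripper":0.8},{"xyz":[0,0,-0.9],"twist":0,"gripper":0.8}]}}

```text
clock: 27.15
tool_pos: [542.7, -191.6, 185.6]
tcp_rot: [[-0.176, 0.984, 0.001], [0.984, 0.176, -0.0], [-0.0, 0.001, -1.0]]
ft_force: [0.9, 0.2, -0.5]
opening: 76.5
```

Emit:
{"api": "arm_command", "payload": {"moves": [{"xyz":[0,-0.8,0],"twist":0,"gripper":0.8},{"xyz":[0,-0.9,0],"twist":0,"gripper":0.8},{"xyz":[0,-0.6,0],"twist":0,"gripper":0.8},{"xyz":[0,0,0],"twist":0,"gripper":0.8},{"xyz":[0,0,0],"twist":0,"gripper":0.8}]}}

```text
clock: 27.65
tool_pos: [452.8, -207.9, 184.2]
tcp_rot: [[-0.176, 0.984, 0.002], [0.984, 0.176, -0.0], [-0.001, 0.002, -1.0]]
ft_force: [0.4, -0.2, -0.1]
opening: 76.8
```

```bash
python3 - <<'E'
from h import *
s=state();print(s['clock'],s['tool_pos'],s['ft_force'],s['opening'])
np.savez('w24.npz',T=wT(s))
b=cams.read_camera("wrist");cv2.imwrite('pics/w24.png',b)
a=cams.read_camera("side");cv2.imwrite('pics/s24f.png',a);cv2.imwrite('pics/s24.png',cv2.resize(a[150:250,275:375],None,fx=6,fy=6,interpolation=2))
E
```

```text
27.65 [ 452.81849909 -207.90825273  184.21263642] [ 0.41565285 -0.19489577 -0.10741653] 76.84405951919784
```

View pics/s24.png

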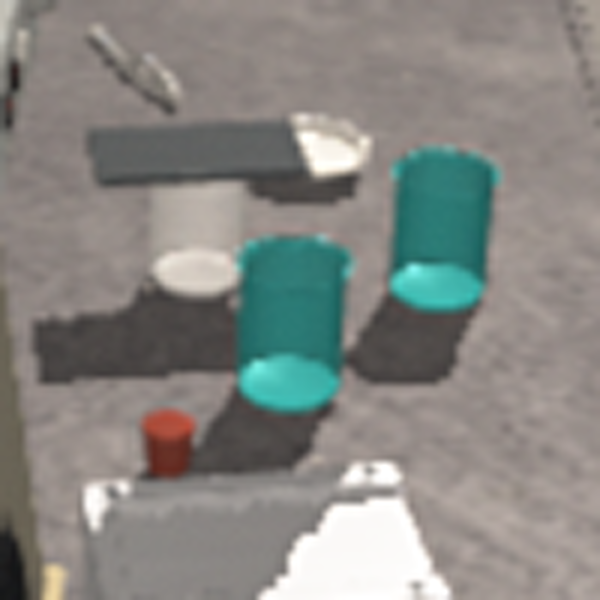

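View pics/w24.png

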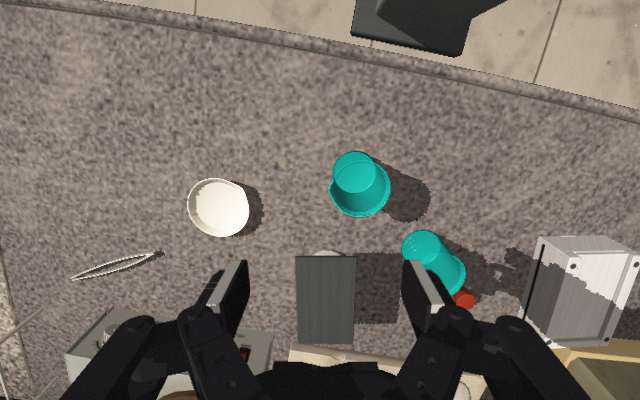

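```bash
python3 - <<'E'
from h import *
T=np.load('w24.npz')['T']
g=lambda L:[((x+.5)/6+275-.5,(y+.5)/6+150-.5) for x,y in L]
S=onplane('side',g([(88,131),(98,183),(310,174),(292,123)]),75,);print(S.mean(0),S[:,:2].round(1).tolist())
print('base',onplane('side',g([(196,271)]),0))
W=onplane('wrist',[(295.5,256),(355.5,256),(353,345),(299,344)],76,T);print(W.mean(0),W[:,:2].round(1).tolist())
E
```

```text
[ 569.82928809 -180.59388069   75.        ] [[627.5, -202.4], [618.3, -142.0], [512.5, -158.7], [520.9, -219.3]]
base [[ 569.67841874 -190.63363692    0.        ]]
[ 571.62517932 -186.71267674   76.        ] [[521.7, -226.0], [511.3, -167.7], [622.1, -146.7], [631.3, -206.4]]
```

```bash
python3 - <<'E'
from h import *
a=cams.read_camera("top");cv2.imwrite('pics/t25f.png',a);cv2.imwrite('pics/t25.png',cv2.resize(a[160:230,300:430],None,fx=6,fy=6,interpolation=2))
s=cv2.imread('pics/s24f.png');cv2.imwrite('pics/s25.png',cv2.resize(s[165:205,285:330],None,fx=14,fy=14,interpolation=2))
E
```

```text
(no output)
```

View pics/t25.png

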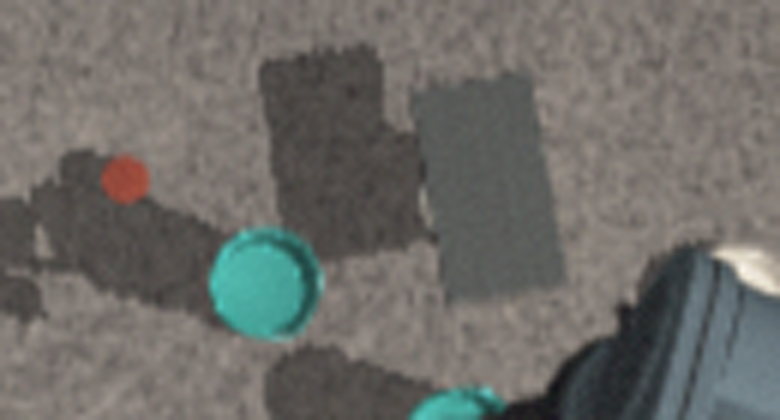

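View pics/s25.png

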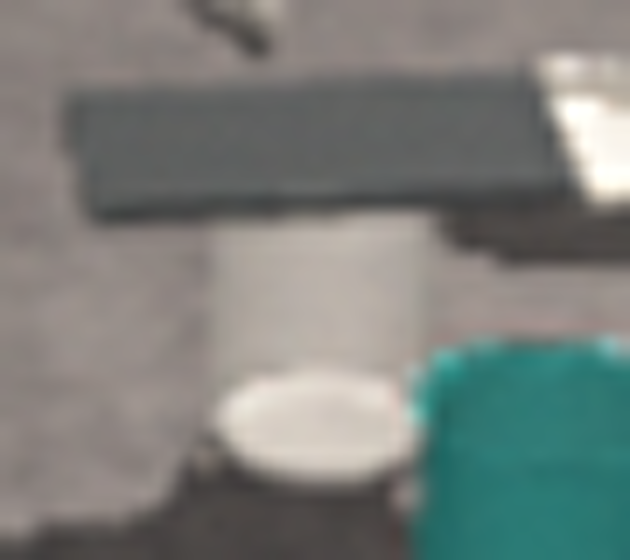

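```bash
python3 - <<'E'
from h import *
f=lambda L:[((x+.5)/6+300-.5,(y+.5)/6+160-.5) for x,y in L]
P=onplane('top',f([(411,92),(531,72),(566,283),(447,303)]),76);print(P.mean(0),P.round(1).tolist())
a=cv2.imread('pics/t25f.png')[160:230,300:430].astype(int)
b,g,r=a[...,0],a[...,1],a[...,2]
m=((g-r>=2)&(g-r<20)&(g<115)&(g>75)).astype(np.uint8)
m=cv2.morphologyEx(m,cv2.MORPH_OPEN,np.ones((3,3),np.uint8))
c=max(cv2.findContours(m,0,2)[0],key=cv2.contourArea);R=cv2.minAreaRect(c);print(R,cv2.contourArea(c))
print(onplane('top',[(R[0][0]+300,R[0][1]+160)],76))
# beaker before, top0
z=cv2.imread('pics/top0.png')[175:210,360:400]
cv2.imwrite('pics/t0b.png',cv2.resize(z,None,fx=14,fy=14,interpolation=2))
E
```

```text
[ 571.13338049 -189.23950506   76.        ] [[618.9, -150.2, 76.0], [629.5, -210.6, 76.0], [523.3, -227.9, 76.0], [512.9, -168.3, 76.0]]
((122.27940368652344, 48.867645263671875), (16.806859970092773, 5.65945291519165), 30.963754653930664) 52.0
[[ 517.53674756 -313.18276528   76.        ]]
```

View pics/t0b.png

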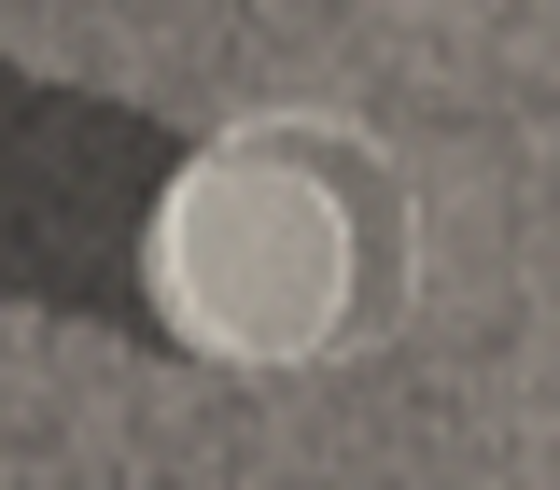

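```bash
python3 - <<'E'
from station import env,state
print(state()['clock']); print(env.hand_in())
E
```

```text
27.8
the job is handed in; nothing more can be done
None
```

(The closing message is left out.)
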